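# Dowel a chair rail and hold it to the sprung stop

### The arm

A 6-joint arm with a two-finger parallel gripper is mounted at the origin on the work surface. World frame = base frame: x ahead of the robot, y to its left, z up, the work surface at z = 0. Lengths are in mm, angles in degrees, forces in N, time in s.
With the tool pointing down it reaches from about 325 to 775 mm from the base axis. Payload 5.5 kg.
Tool frame: the origin (TCP) lies midway between the tips of the shut fingers; the grasp point (between the pads) lies 19 mm behind it; x points along the fingers, y is the direction in which the jaws open and shut, and the axes are right-handed (so a half turn about x gives the same grasp; the last joint's range is limited). The gripper opens to 88 mm and grips with 3 to 60 N. Pads are 20 mm wide; open, the fingers measure 115 mm over their backs; the gripper's body (75 mm by 178 mm) begins 61 mm behind the grasp point.
Start: joints at [66.538, 5.22, 70.514, -0, 104.267, -3.249], TCP at [207.321, 563.058, 222.631] pointing down, gripper open.
Joint ranges: [-164.24, 164.24], [-49.07, 125.15], [9.68, 141.18], [-86.29, 266.29], [3.28, 154.24], [-151.56, 151.56]. Speed limits (degrees/s): [147.25, 147.25, 172.46, 180, 180, 180].

### API

Orientations are given as a 3x3 rotation matrix whose columns are the frame's x, y, z axes.
In Python, from cell import observe, camera, sign_off, search_frame gives the robot as it stands. The module is installed in compiled form; this text tells all that it offers.
- The arm moves only by the tool arm_command, never from a script. Its arguments are lists of equal length, an entry for each row: "xyz": the shift along the tool's x, y, z in mm, a list of three; "dr": the turn, a rotation vector about the tool's x, y, z in rad, a list of three; "claw": the gripper command: -1 is shut, 1 is fully open, values between are in proportion. A call has 1 to 8 rows; each row shifts and turns the pose as measured when the row begins, along the tool's axes as they then stand; what a row does not reach is not made up. A row lasts 1/12 s, in which the tool goes at most 41.7 mm and 7.16 degrees, less where a joint would pass 70% of its speed; a pose out of reach is approached as far as the arm can. A call is refused whole if a number of a shift passes 41.7 or a number of a turn 0.125, either way. A call with a gripper value outside its range is refused whole. The fingers move at their own pace and stop on an object; the grip force is fixed at half the most. Time passes only in rows, so rows that do not move let the fingers close. It gives the time, the measured TCP pose, the force and the opening at its end, in the units of the state.
- observe(): the state, without advancing time (a new reading comes with each control period).
- camera(name): name is "scene" or "top" or "wrist"; returns a dict with "frame" (480x640x3 uint8, red, green, blue), "fx", "fy", "cx", "cy" (pixels), "camera_from_world" (4x4, takes a point from world to camera coordinates). Camera axes: x right, y down, z forward; pixel columns grow to the right and rows downward; lengths in mm; the calibration is good to about 2 mm. A picture is of the moment at which its call begins. There is no depth.
- sign_off(): hands the job in, once; it reports no verdict.
Trained networks look in a picture, given as the dict that the camera call returned (one of the last four; its "shot" number tells which), for a name from the list of things; names that differ only in an ending like _2 or _b are one class to them, and where a whole thing is asked for, a point or a joint stands for the part that bears it (a point fixed in the world has none). Each returns a list of dicts, best first, with "score" (0 to 1); they miss things now and then, are a little off and sometimes report something else, mostly with a low value. They report only what shows in the picture. A call takes as long as a camera call.
- search_frame(picture, name): "extent" ([left, top, right, bottom] in pixels, round what is visible of it).
The state is a dict: "t": time; "joint_positions": joint angles; "dq": joint speeds; "tau": joint torques, N m; "ee_pos": TCP position; "orientation": TCP orientation; "force": force on the tool from outside, world axes, zero at the start; "torque": the same for the moment, N m; "width": finger opening in mm.
Only numpy, scipy, OpenCV 4.12 (cv2) and the standard library are available. Lean on these libraries where they do the work, as an engineer would, in place of code of your own. Each camera call takes 0.05 s, during which the arm holds its last target.

### The job

Put the two pale dowels from the rack, one after the other, into the two bores of the pale chair rail, each fully home. Then slide the rail, flat on the bench, end-on against the sprung stop, square and centred on its plate, and push gently until the red pointer is in the middle of the green band (about 12 N, the plate pressed in 10 mm). Finish while still holding that steady push, so the joiner can clamp the rail; leave the dark dowel and everything else on the bench alone.

Things in the scene. Friction and masses are not known exactly. Their poses are not given: they have to be found in the camera images.
- rail: Loose pale wooden chair rail, a bar 180 long (its x) x 56 wide (its y) x 45 high (z), 0.3 kg or so, lying on the bench. Origin: centre of the underside. Both ends are plain and alike; either may face the stop. It can be gripped across its 56 mm width at mid-length, between the bores.
- rail_bore0 (a point): Centre of the mouth of one bore, in the rail's top face (45 above the rail's underside), 62 from the rail's centre towards its -x end. Vertical blind bore 20 in diameter, 32 deep.
- rail_bore1 (a point): The same for the other bore, 62 from the centre towards the rail's +x end.
- dowel_a: Pale wooden dowel, 18 in diameter, 64 long, both ends chamfered and alike, standing in a rack pocket with 40 showing. Origin: centre of its lower end, z along the dowel. Either pale dowel may go in either bore; fully home 32 of it stand out.
- dowel_a_mid (a point): Middle of that dowel, 32 from either end.
- dowel_b: The second pale dowel, the same as dowel_a.
- dowel_b_mid (a point): Middle of the second pale dowel.
- dowel_dark: Dark walnut dowel of the same size in the rack's other pocket; a bystander.
- rack: Fixed plywood rack, 190 (x) x 60 (y) x 34 high, origin centre of the underside; three blind pockets 20 in diameter, 24 deep, in a row along its x, 60 apart, the middle one at its centre.
- stop: Fixed sprung end stop. Origin: on the bench below the centre of the plate's front face when nothing presses it. Its x axis points away from the waiting rail, into the stop: the push goes along +x; y runs along the plate. Grey housing (120 wide, 60 high, 40 to 110 behind the face; feet to 190 wide); in front of it a pale wooden plate 110 wide, 50 high, 12 thick on two sprung rods. A red pointer fixed to the plate moves over a white scale on the housing with a green band.
- stop_plate (a joint): How far the plate is pressed in (m): 0 at rest, 0.020 at its hard stop. The spring gives 1.2 N per mm, no preload: 0.010 is 12 N. The pointer's tip is within the green band from 0.0067 to 0.0133 (8 to 16 N).
- stop_face (a point): Centre of the plate's front face, 25 above the bench, moving with the plate; axes as stop.
- mallet: wooden mallet; loose bystander on the bench
- screwdriver: red-handled screwdriver; loose bystander on the bench
- glue: white glue bottle, orange cap; loose bystander on the bench
- offcut: dark wood offcut 110 x 45 x 30; loose bystander on the bench
- square: try square, dark stock and steel blade; loose bystander on the bench
- pot: blue ceramic pot, 74 across, 90 high; loose bystander on the bench

How it is judged (in metres and radians):
On the way, in this order (a step that is already met when the one before it is completed fails the run):
1. a first pale dowel is fully home in a bore and let go ((((horizontal distance between dowel_a_mid and rail_bore0 below 0.006 m and z of dowel_a_mid in the frame of rail_bore0 between -0.006 and 0.005 m) and contact force between the fingers and dowel_a below 0.3 N) or ((horizontal distance between dowel_a_mid and rail_bore1 below 0.006 m and z of dowel_a_mid in the frame of rail_bore1 between -0.006 and 0.005 m) and contact force between the fingers and dowel_a below 0.3 N) or ((horizontal distance between dowel_b_mid and rail_bore0 below 0.006 m and z of dowel_b_mid in the frame of rail_bore0 between -0.006 and 0.005 m) and contact force between the fingers and dowel_b below 0.3 N) or ((horizontal distance between dowel_b_mid and rail_bore1 below 0.006 m and z of dowel_b_mid in the frame of rail_bore1 between -0.006 and 0.005 m) and contact force between the fingers and dowel_b below 0.3 N))), for 0.2 s.
2. both pale dowels are fully home, one in each bore, and let go ((((horizontal distance between dowel_a_mid and rail_bore0 below 0.006 m and z of dowel_a_mid in the frame of rail_bore0 between -0.006 and 0.005 m) and (horizontal distance between dowel_b_mid and rail_bore1 below 0.006 m and z of dowel_b_mid in the frame of rail_bore1 between -0.006 and 0.005 m)) or ((horizontal distance between dowel_a_mid and rail_bore1 below 0.006 m and z of dowel_a_mid in the frame of rail_bore1 between -0.006 and 0.005 m) and (horizontal distance between dowel_b_mid and rail_bore0 below 0.006 m and z of dowel_b_mid in the frame of rail_bore0 between -0.006 and 0.005 m))) and contact force between the fingers and dowel_a below 0.3 N and contact force between the fingers and dowel_b below 0.3 N), for 0.2 s.
3. the rail's end is pressed on the stop within the green band, flat, square and centred (contact force between rail and stop between 8 and 16 N and value of joint stop_plate between 0.0066 and 0.0134 m and y of rail in the frame of stop_face between -0.018 and 0.018 m and height (world z) of rail between -0.003 and 0.004 m and angle between rail's own z axis and vertical below 0.05 rad and angle between the x axis of rail and the x axis of stop_face, either way round below 0.08 rad and linear speed of rail below 0.01 m/s and contact force between any of the fingers, the arm and rail above 4 N), for 0.4 s.
At the end, for the whole second after the job is handed in: Pale dowels home (5 mm), one per bore; robot pushes the rail (over 4 N); rail on stop 8-16 N, plate in 6.6-13.4 mm; rail on bench (4 mm, 0.05 rad), square within 0.08 rad, centred within 18 mm, at rest; dark dowel moved under 15 mm, others under 30 mm (all of step 3 and (((horizontal distance between dowel_a_mid and rail_bore0 below 0.006 m and z of dowel_a_mid in the frame of rail_bore0 between -0.006 and 0.005 m) and (horizontal distance between dowel_b_mid and rail_bore1 below 0.006 m and z of dowel_b_mid in the frame of rail_bore1 between -0.006 and 0.005 m)) or ((horizontal distance between dowel_a_mid and rail_bore1 below 0.006 m and z of dowel_a_mid in the frame of rail_bore1 between -0.006 and 0.005 m) and (horizontal distance between dowel_b_mid and rail_bore0 below 0.006 m and z of dowel_b_mid in the frame of rail_bore0 between -0.006 and 0.005 m))) and distance of dowel_dark from where it was at the start of the episode below 0.015 m and distance of each of mallet, screwdriver, glue, offcut, square, pot from where it was at the start of the episode below 0.03 m); the arm keeps its last pose, push and grip.
It fails at once if the plate is slammed or driven hard onto its stop (over 30 N) (contact force between rail and stop above 30 N).
It fails at once if the dark dowel is taken out or shifted by over 15 mm (distance of dowel_dark from where it was at the start of the episode above 0.015 m).
It fails at once if another thing on the bench is shifted by over 30 mm (distance of any of mallet, screwdriver, glue, offcut, square, pot from where it was at the start of the episode above 0.03 m).
It fails at once if the rail is lifted off the bench (over 15 mm) or tipped (height (world z) of rail above 0.015 m or angle between rail's own z axis and vertical above 0.2 rad).
It also fails if it takes over 72 s, if anything falls off the work surface, if the arm or the gripper's body presses on something with over 40 N, if the wrist force passes 120 N, or if a joint passes its speed limit or range.

## Working session

There is one attempt and no reset: what is moved stays moved. The work goes in short steps, Python scripts to look and compute and a tool call to move; the robot and the scene stay as the last step left them, time stands still between calls to the robot, and variables do not carry over. Pictures are saved under pics/ and viewed, and the job is handed in when it is done.

Besides the shell and the picture viewer there is one more tool, called after ">>>" as name(argument=value, ...) on one line, values as JSON. arm_command: Moves the arm, as the interface text tells. Its arguments: {"type":"object","properties":{"xyz":{"type":"array"},"dr":{"type":"array"},"claw":{"type":"array"}},"required":["xyz","dr","claw"]}

```bash
mkdir -p pics; python3 - <<'E'
from cell import *
import cv2,pickle
print(observe())
for n in ["scene","top"]:
    c=camera(n); cv2.imwrite(f"pics/{n}0.png",c["frame"][:,:,::-1]); pickle.dump(c,open(n+"0.pkl","wb"))
    print(n,c["fx"],c["cx"],c["cy"],c["camera_from_world"].round(3).tolist() if hasattr(c["camera_from_world"],'round') else c["camera_from_world"])
print(observe()["t"])
E
```

```text
{'t': 0.0, 'joint_positions': array([ 6.65367465e+01,  5.26289415e+00,  7.05803238e+01, -9.18286698e-04,
        1.04266644e+02, -3.24642451e+00]), 'dq': array([-0.01749625,  0.03261618, -0.07445777, -0.07534286,  0.05342339,
        0.00285146]), 'tau': array([ 1.24604259e-03, -4.46449363e+01, -4.06445861e+01,  7.00025400e-02,
        2.91887170e-02, -1.74497541e-04]), 'ee_pos': array([207.21304975, 562.77344003, 221.52445302]), 'orientation': array([[-7.49205332e-04,  3.45576814e-01,  9.38390166e-01],
       [-1.76509224e-03,  9.38388511e-01, -3.45577614e-01],
       [-9.99998162e-01, -1.91525379e-03, -9.30707237e-05]]), 'force': array([ 0.96242071,  0.29859365, -0.22641009]), 'torque': array([-0.03894054, -0.00621496, -0.0223569 ]), 'width': 87.68893827768147}
scene 592.340264914965 308.24118346733326 245.11118318101387 [[0.634, 0.773, 0.005, -320.858], [0.549, -0.445, -0.707, -237.307], [-0.545, 0.451, -0.707, 1671.396], [0.0, 0.0, 0.0, 1.0]]
top 433.97973279413156 314.70625806109973 238.61816626908197 [[0.029, -0.999, 0.021, -30.817], [-0.997, -0.03, -0.07, 523.068], [0.071, -0.019, -0.997, 1220.489], [0.0, 0.0, 0.0, 1.0]]
0.1
```

View pics/scene0.png

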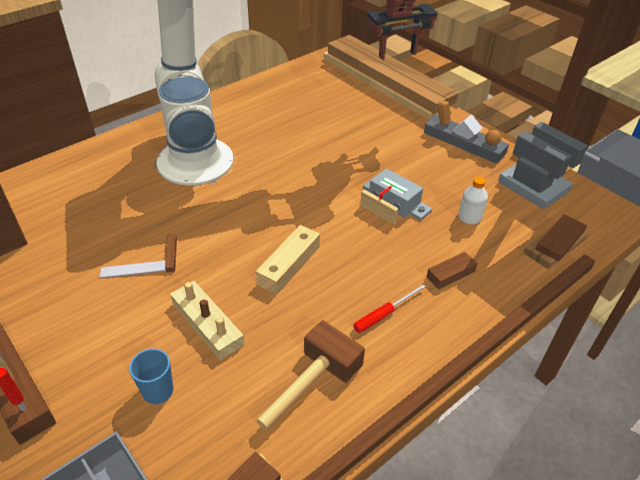

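View pics/top0.png

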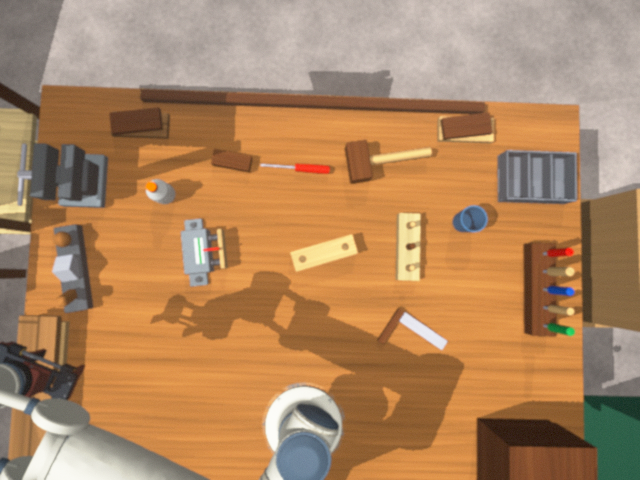

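The rail (top view, about (325,252)) lies between the rack at (410,246), with the dark dowel in its middle pocket, and the stop at (205,252). I'll zoom in for corners.

```bash
python3 - <<'E'
import cv2
a=cv2.imread("pics/top0.png"); s=cv2.imread("pics/scene0.png")
def z(im,x0,y0,x1,y1,k,n):
    c=cv2.resize(im[y0:y1,x0:x1],None,fx=k,fy=k,interpolation=cv2.INTER_CUBIC)
    st=10
    for x in range((x0//st+1)*st,x1,st): cv2.putText(c,str(x),((x-x0)*k,8),0,.3,(0,0,255)); cv2.line(c,((x-x0)*k,10),((x-x0)*k,16),(0,0,255))
    for y in range((y0//st+1)*st,y1,st): cv2.putText(c,str(y),(0,(y-y0)*k),0,.3,(0,0,255)); cv2.line(c,(18,(y-y0)*k),(24,(y-y0)*k),(0,0,255))
    cv2.imwrite(n,c)
z(a,280,200,440,300,5,"pics/z1.png")
z(a,170,200,250,300,6,"pics/z2.png")
z(s,160,170,440,370,2,"pics/z3.png")
z(s,160,215,330,360,4,"pics/z4.png")
E
```

```text
(no output)
```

View pics/z1.png

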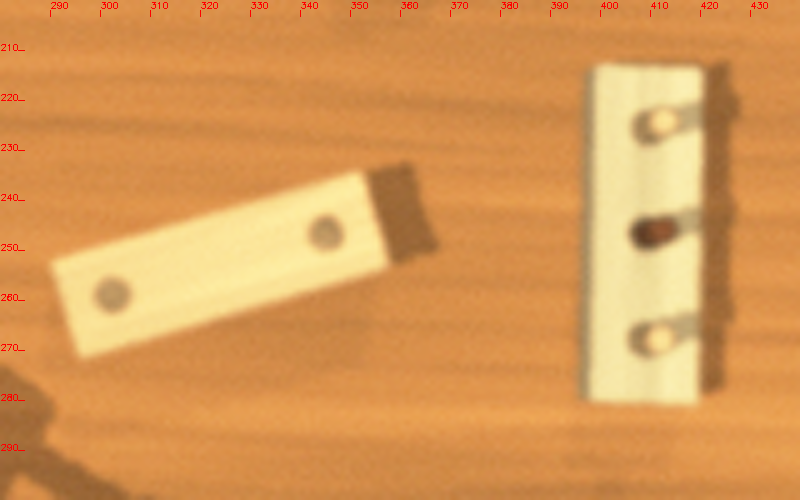

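View pics/z2.png

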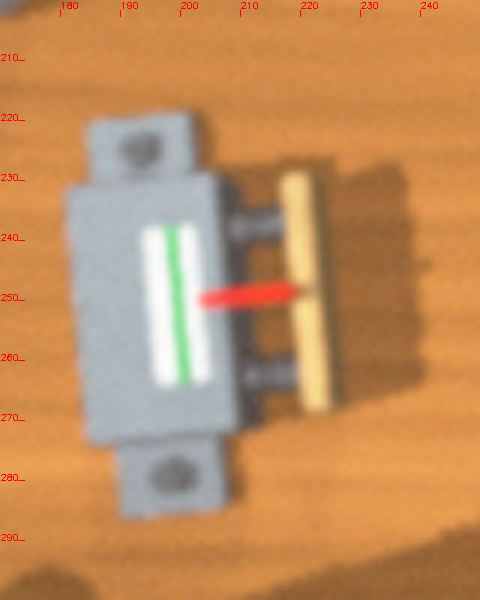

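View pics/z4.png

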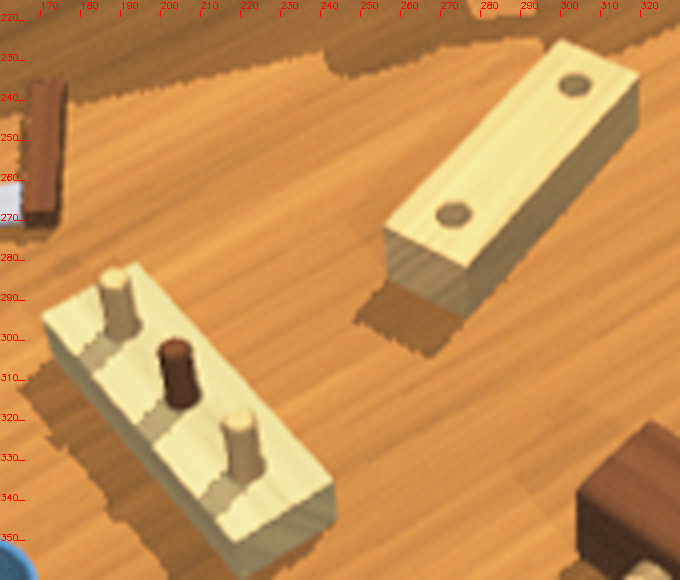

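```bash
python3 - <<'E'
import cv2
s=cv2.imread("pics/scene0.png")
cv2.imwrite("pics/z5.png",cv2.resize(s[160:240,350:440],None,fx=8,fy=7.0,interpolation=cv2.INTER_CUBIC))
E
```

```text
(no output)
```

View pics/z5.png

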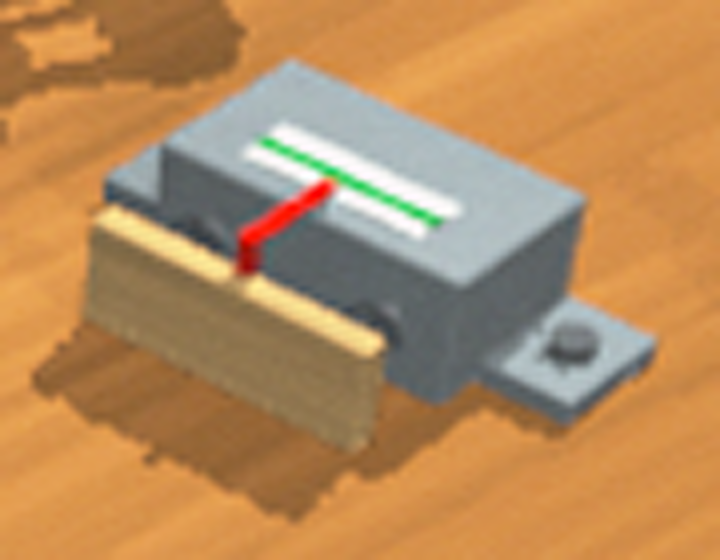

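```bash
cat > h.py <<'E'
import numpy as np
from scipy.optimize import least_squares
def proj(c,P):
    P=np.atleast_2d(P); T=np.array(c["camera_from_world"]); q=P@T[:3,:3].T+T[:3,3]
    return np.c_[c["fx"]*q[:,0]/q[:,2]+c["cx"], c["fy"]*q[:,1]/q[:,2]+c["cy"]]
def unproj(c,uv,z):
    T=np.array(c["camera_from_world"]); R=T[:3,:3]; o=-R.T@T[:3,3]
    uv=np.atleast_2d(uv); d=np.c_[(uv[:,0]-c["cx"])/c["fx"],(uv[:,1]-c["cy"])/c["fy"],np.ones(len(uv))]@R
    return o+d*((z-o[2])/d[:,2])[:,None]
def place(p,L):
    c,s=np.cos(p[2]),np.sin(p[2]); L=np.atleast_2d(L).astype(float)
    return np.c_[p[0]+c*L[:,0]-s*L[:,1],p[1]+s*L[:,0]+c*L[:,1],L[:,2]]
def fit(obs,p0):
    f=lambda p: np.concatenate([(proj(c,place(p,L))-uv).ravel() for c,L,uv in obs])
    r=least_squares(f,p0,loss='soft_l1'); return r.x,np.sqrt(np.mean(f(r.x)**2))
E
python3 - <<'E'
from h import *
import pickle
t=pickle.load(open("top0.pkl","rb")); s=pickle.load(open("scene0.pkl","rb"))
def px(a,x0,y0,kx,ky=None):
    ky=ky or kx; a=np.array(a,float); return np.c_[x0+(a[:,0]+.5)/kx-.5,y0+(a[:,1]+.5)/ky-.5]
Z1=lambda a:px(a,280,200,5); Z2=lambda a:px(a,170,200,6); Z4=lambda a:px(a,160,215,4); Z5=lambda a:px(a,350,160,8,7)
o={}
o["rail"]=[(t,[[90,-28,45],[-90,-28,45],[-90,28,45],[90,28,45],[62,0,45],[-62,0,45]],Z1([(50,262),(362,170),(388,267),(78,357),(113,295),(326,233)])),
 (s,[[90,-28,45],[90,28,45],[-90,-28,45],[-90,28,45],[62,0,45],[-62,0,45]],Z4([(639,73),(562,39),(467,267),(386,227),(574,85),(454,214)]))]
o["rack"]=[(t,[[95,30,34],[95,-30,34],[-95,-30,34],[-95,30,34],[60,0,74],[0,0,74],[-60,0,74]],Z1([(592,65),(705,67),(700,403),(587,401),(664,122),(661,230),(660,338)])),
 (s,[[95,30,34],[95,-30,34],[-95,-30,34],[-95,30,34],[-60,0,74],[0,0,74],[60,0,74]],Z4([(333,480),(234,543),(43,316),(137,263),(115,277),(175,346),(238,416)]))]
o["stop"]=[(t,[[0,-55,50],[0,55,50],[110,-60,60],[40,-60,60],[40,60,60],[110,60,60]],Z2([(311,176),(332,407),(67,188),(217,174),(238,428),(87,441)])),
 (s,[[40,60,60],[110,60,60],[110,-60,60],[40,-60,60],[0,55,50],[0,-55,50]],Z5([(163,145),(292,62),(582,207),(460,282),(93,225),(376,357)]))]
for k,v in o.items():
    p0=[500,0,0 if k=="rack" else np.pi/2]
    for n,ob in (("top",v[:1]),("scene",v[1:]),("both",v)):
        p,e=fit(ob,p0); print(k,n,p[:2].round(1),np.degrees(p[2]).round(2),e.round(2))
    if k=="rail": print(place(p,[[62,0,45],[-62,0,45]]).round(1))
    if k=="rack":
        print(place(p,[[60,0,74],[-60,0,74]]).round(1))
        print(unproj(t,Z1([(664,122),(661,230),(660,338)]),74).round(1)); print(unproj(s,Z4([(238,416),(175,346),(115,277)]),74).round(1))
E
```

```text
rail top [484.2 -40.6] 107.94 0.17
rail scene [484.3 -40.3] 108.44 0.24
rail both [484.3 -40.4] 108.21 0.24
[[464.9  18.5  45. ]
 [503.7 -99.3  45. ]]
rack top [ 509.1 -281.2] -0.02 0.45
rack scene [ 508.9 -281.2] -18720.27 0.26
rack both [ 509.  -281.2] -0.2 0.37
[[ 569.  -281.4   74. ]
 [ 449.  -281.    74. ]]
[[ 568.3 -281.4   74. ]
 [ 508.8 -280.5   74. ]
 [ 449.7 -280.7   74. ]]
[[ 567.4 -280.8   74. ]
 [ 509.1 -281.    74. ]
 [ 449.2 -280.3   74. ]]
stop top [487.3 238. ] -1342.55 0.48
stop scene [490.  238.1] -15381.78 0.79
stop both [488.4 238.2] 817.74 0.7
```

Both views agree to about 1 mm. Now a helper that plans rows for a target.

```bash
cat > plan.py <<'E'
import numpy as np, sys, json
from scipy.spatial.transform import Rotation as Rt
from cell import observe
# usage: plan.py x y z yaw(tool y world deg) [maxstep]
def plan(tx,ty,tz,yaw,step=41,rot=0.12):
    s=observe(); p=np.array(s["ee_pos"]);R=np.array(s["orientation"])
    a=np.radians(yaw); yv=np.array([np.cos(a),np.sin(a),0]); xv=np.array([0,0,-1.]); Rg=np.c_[xv,yv,np.cross(xv,yv)]
    d=np.array([tx,ty,tz])-p; rv=Rt.from_matrix(Rg@R.T).as_rotvec()
    n=max(1,int(np.ceil(max(np.linalg.norm(d)/step,np.linalg.norm(rv)/rot))))
    print("t",round(s["t"],2),"pos",p.round(1),"yaw",np.degrees(np.arctan2(R[1,1],R[0,1])).round(2),"xdown",R[:,0].round(3),"F",np.array(s["force"]).round(1),"w",round(s["width"],1),"j6",round(s["joint_positions"][5]),"n",n)
    X=[];D=[]
    for i in range(n):
        Rc=Rt.from_rotvec(rv*i/n).as_matrix()@R
        X.append((Rc.T@d/n).round(1).tolist()); D.append((Rc.T@rv/n).round(3).tolist())
    for i in range(0,n,8): print("xyz",X[i:i+8],"\ndr",D[i:i+8])
plan(*map(float,sys.argv[1:]))
E
python3 plan.py 568 -281 180 90
```

```text
t 0.1 pos [207.2 562.8 221.6] yaw 69.79 xdown [-0.001 -0.002 -1.   ] F [-0.2  0.8 -0.7] w 88.0 j6 -3 n 23
xyz [[1.9, -29.0, 27.4], [1.9, -29.4, 26.9], [1.9, -29.8, 26.5], [1.9, -30.2, 26.0], [1.9, -30.6, 25.6], [1.9, -31.0, 25.1], [1.8, -31.4, 24.6], [1.8, -31.8, 24.1]] 
dr [[-0.015, -0.0, 0.0], [-0.015, -0.0, 0.0], [-0.015, -0.0, 0.0], [-0.015, -0.0, 0.0], [-0.015, -0.0, 0.0], [-0.015, -0.0, 0.0], [-0.015, -0.0, 0.0], [-0.015, -0.0, 0.0]]
xyz [[1.8, -32.1, 23.6], [1.8, -32.5, 23.1], [1.8, -32.9, 22.6], [1.8, -33.2, 22.1], [1.8, -33.5, 21.6], [1.8, -33.9, 21.1], [1.8, -34.2, 20.6], [1.8, -34.5, 20.1]] 
dr [[-0.015, -0.0, 0.0], [-0.015, -0.0, 0.0], [-0.015, -0.0, 0.0], [-0.015, -0.0, 0.0], [-0.015, -0.0, 0.0], [-0.015, -0.0, 0.0], [-0.015, -0.0, 0.0], [-0.015, -0.0, 0.0]]
xyz [[1.8, -34.8, 19.5], [1.8, -35.1, 19.0], [1.8, -35.4, 18.5], [1.8, -35.7, 17.9], [1.8, -35.9, 17.4], [1.8, -36.2, 16.8], [1.8, -36.4, 16.2]] 
dr [[-0.015, -0.0, 0.0], [-0.015, -0.0, 0.0], [-0.015, -0.0, 0.0], [-0.015, -0.0, 0.0], [-0.015, -0.0, 0.0], [-0.015, -0.0, 0.0], [-0.015, -0.0, 0.0]]
```

>>> arm_command(xyz=[[1.9, -29, 27.4], [1.9, -29.4, 26.9], [1.9, -29.8, 26.5], [1.9, -30.2, 26], [1.9, -30.6, 25.6], [1.9, -31, 25.1], [1.8, -31.4, 24.6], [1.8, -31.8, 24.1]], dr=[[-0.015, 0, 0], [-0.015, 0, 0], [-0.015, 0, 0], [-0.015, 0, 0], [-0.015, 0, 0], [-0.015, 0, 0], [-0.015, 0, 0], [-0.015, 0, 0]], claw=[1, 1, 1, 1, 1, 1, 1, 1])

```text
t: 0.77
ee_pos: [332.7, 263.1, 197.3]
orientation: [[-0.01, 0.212, 0.977], [-0.012, 0.977, -0.213], [-1.0, -0.014, -0.007]]
force: [0.6, 0.7, -1.1]
width: 88.0
```

>>> arm_command(xyz=[[1.8, -32.1, 23.6], [1.8, -32.5, 23.1], [1.8, -32.9, 22.6], [1.8, -33.2, 22.1], [1.8, -33.5, 21.6], [1.8, -33.9, 21.1], [1.8, -34.2, 20.6], [1.8, -34.5, 20.1]], dr=[[-0.015, 0, 0], [-0.015, 0, 0], [-0.015, 0, 0], [-0.015, 0, 0], [-0.015, 0, 0], [-0.015, 0, 0], [-0.015, 0, 0], [-0.015, 0, 0]], claw=[1, 1, 1, 1, 1, 1, 1, 1])

```text
t: 1.43
ee_pos: [463.7, -43.4, 182.6]
orientation: [[-0.009, 0.086, 0.996], [-0.012, 0.996, -0.087], [-1.0, -0.013, -0.008]]
force: [0.9, 0.4, 0.7]
width: 87.4
```

```bash
python3 plan.py 568 -281 170 90
```

```text
t 1.43 pos [463.7 -43.4 182.6] yaw 85.04 xdown [-0.009 -0.012 -1.   ] F [0.9 0.4 0.7] w 87.4 j6 -94 n 7
xyz [[2.1, -32.5, 17.8], [2.0, -32.7, 17.4], [2.0, -32.9, 17.0], [2.0, -33.1, 16.6], [1.9, -33.4, 16.2], [1.9, -33.6, 15.7], [1.8, -33.8, 15.3]] 
dr [[-0.012, -0.001, 0.002], [-0.012, -0.001, 0.002], [-0.012, -0.001, 0.002], [-0.012, -0.001, 0.002], [-0.012, -0.001, 0.002], [-0.012, -0.001, 0.002], [-0.012, -0.001, 0.002]]
```

>>> arm_command(xyz=[[2.1, -32.5, 17.8], [2, -32.7, 17.4], [2, -32.9, 17], [2, -33.1, 16.6], [1.9, -33.4, 16.2], [1.9, -33.6, 15.7], [1.8, -33.8, 15.3]], dr=[[-0.012, -0.001, 0.002], [-0.012, -0.001, 0.002], [-0.012, -0.001, 0.002], [-0.012, -0.001, 0.002], [-0.012, -0.001, 0.002], [-0.012, -0.001, 0.002], [-0.012, -0.001, 0.002]], claw=[1, 1, 1, 1, 1, 1, 1])

```text
t: 2.02
ee_pos: [569.2, -295.5, 164.9]
orientation: [[-0.005, 0.001, 1.0], [0.005, 1.0, -0.001], [-1.0, 0.005, -0.005]]
force: [1.0, 0.8, 1.2]
width: 87.8
```

```bash
python3 plan.py 568 -281 150 90; python3 - <<'E'
from cell import *
import cv2,pickle
from h import *
c=camera("wrist"); cv2.imwrite("pics/w1.png",c["frame"][:,:,::-1]); pickle.dump(c,open("w1.pkl","wb"))
print(proj(c,[[568,-281,74],[449.5,-280.7,74]]).round(1), observe()["ee_pos"])
E
```

```text
t 2.02 pos [ 569.2 -295.5  164.9] yaw 89.92 xdown [-0.005  0.005 -1.   ] F [1.  0.8 1.2] w 87.8 j6 -120 n 1
xyz [[15.0, 14.5, -1.1]] 
dr [[-0.001, -0.005, -0.005]]
[[335.8 238.5]
 [338.1  75.7]] [ 569.64592254 -301.45806156  160.46633756]
```

View pics/w1.png

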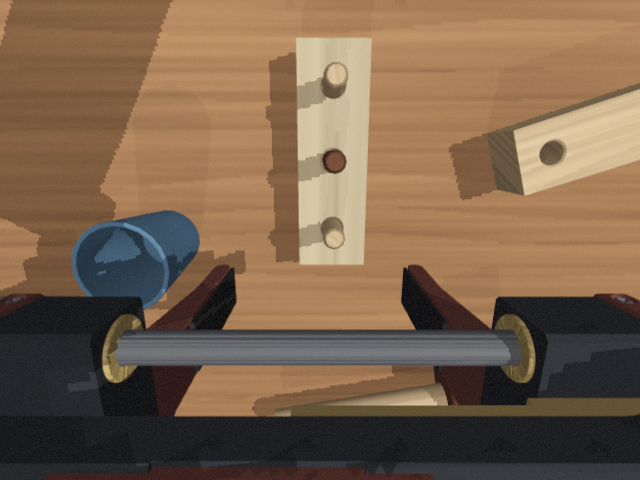

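The far dowel top is at about (337,73), the near one at (333,226). The arm was still coasting, so I'll centre, settle and look again.

```bash
python3 plan.py 568 -281 120 90 20
```

```text
t 2.07 pos [ 569.6 -301.5  160.5] yaw 89.73 xdown [-0.009  0.004 -1.   ] F [-4.1 -0.9 -2.4] w 87.7 j6 -121 n 3
xyz [[13.5, 6.8, -0.5], [13.5, 6.8, -0.5], [13.5, 6.8, -0.5]] 
dr [[-0.002, -0.003, -0.001], [-0.002, -0.003, -0.001], [-0.002, -0.003, -0.001]]
```

>>> arm_command(xyz=[[13.5, 6.8, -0.5], [13.5, 6.8, -0.5], [13.5, 6.8, -0.5], [0, 0, 0], [0, 0, 0]], dr=[[-0.002, -0.003, -0.001], [-0.002, -0.003, -0.001], [-0.002, -0.003, -0.001], [0, 0, 0], [0, 0, 0]], claw=[1, 1, 1, 1, 1])

```text
t: 2.48
ee_pos: [566.6, -285.8, 110.6]
orientation: [[-0.009, 0.006, 1.0], [0.006, 1.0, -0.006], [-1.0, 0.006, -0.009]]
force: [0.1, -0.8, 0.8]
width: 87.6
```

```bash
python3 plan.py 568 -281 120 90; python3 - <<'E'
from cell import *
import cv2,pickle
from h import *
c=camera("wrist"); cv2.imwrite("pics/w2.png",c["frame"][:,:,::-1]); pickle.dump(c,open("w2.pkl","wb"))
print(proj(c,[[568,-281,74],[449.5,-280.7,74],[508.9,-280.8,74]]).round(1), observe()["ee_pos"],observe()["dq"].round(2))
E
```

```text
t 2.48 pos [ 566.6 -285.8  110.6] yaw 89.65 xdown [-0.009  0.006 -1.   ] F [ 0.1 -0.8  0.8] w 87.6 j6 -119 n 1
xyz [[-9.3, 4.9, 1.3]] 
dr [[-0.006, -0.009, -0.006]]
[[325.2 264.7]
 [325.4  59.6]
 [325.4 170. ]] [ 566.47532514 -285.65852752  110.39189743] [ 0.06 -0.41 -0.98  0.01  0.23 -0.02]
```

View pics/w2.png

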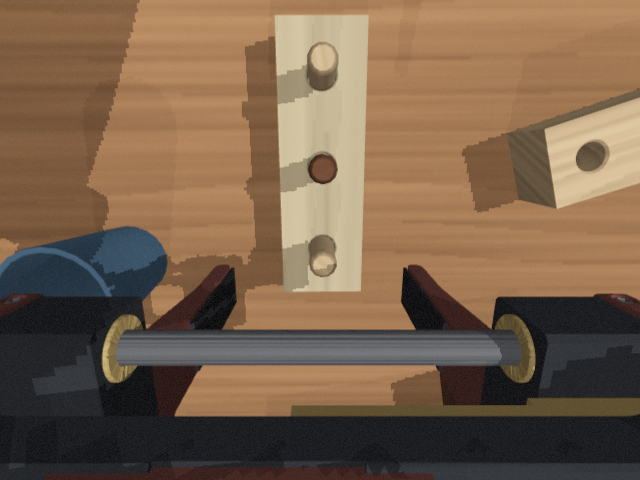

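Near dowel top at (323,262), predicted (325,265): about 1.5 mm off, fine. Descending.

```bash
python3 plan.py 567.3 -281.8 48 90 16
```

```text
t 2.53 pos [ 566.5 -285.7  110.4] yaw 89.65 xdown [-0.01   0.006 -1.   ] F [ 0.4  0.1 -0.5] w 87.7 j6 -119 n 4
xyz [[15.6, 0.9, 0.4], [15.6, 0.9, 0.3], [15.6, 0.9, 0.3], [15.6, 0.9, 0.2]] 
dr [[-0.002, -0.002, -0.002], [-0.002, -0.002, -0.002], [-0.002, -0.002, -0.002], [-0.002, -0.002, -0.002]]
```

>>> arm_command(xyz=[[15, 1.2, 0.4], [15, 1.2, 0.3], [12, 0.8, 0.3], [5, 0.4, 0.2], [0, 0, 0]], dr=[[-0.002, -0.003, -0.002], [-0.002, -0.003, -0.002], [-0.002, -0.002, -0.002], [0, 0, 0], [0, 0, 0]], claw=[1, 1, 1, 1, 1])

```text
t: 2.95
ee_pos: [569.8, -283.4, 67.8]
orientation: [[0.006, -0.0, 1.0], [-0.005, 1.0, 0.001], [-1.0, -0.005, 0.006]]
force: [0.2, 0.2, -0.6]
width: 87.6
```

```bash
python3 plan.py 567.3 -281.8 48 90 16
```

```text
t 2.95 pos [ 569.8 -283.4   67.8] yaw 90.03 xdown [ 0.006 -0.005 -1.   ] F [ 0.2  0.2 -0.6] w 87.6 j6 -119 n 2
xyz [[9.9, 0.9, -1.3], [9.9, 0.8, -1.3]] 
dr [[0.0, 0.003, 0.002], [0.0, 0.003, 0.002]]
```

>>> arm_command(xyz=[[9, 0.8, -1.2], [8, 0.6, -1], [3, 0, 0]], dr=[[0, 0.003, 0.002], [0, 0.002, 0.002], [0, 0, 0]], claw=[1, 1, 1])

```text
t: 3.2
ee_pos: [568.7, -282.8, 49.4]
orientation: [[0.004, -0.001, 1.0], [-0.003, 1.0, 0.001], [-1.0, -0.003, 0.004]]
force: [0.0, -1.3, -0.7]
width: 87.7
```

```bash
python3 plan.py 567.3 -281.8 47 90 16
```

```text
t 3.2 pos [ 568.7 -282.8   49.4] yaw 90.03 xdown [ 0.004 -0.003 -1.   ] F [ 0.  -1.3 -0.7] w 87.7 j6 -120 n 1
xyz [[2.4, 1.0, -1.4]] 
dr [[0.001, 0.004, 0.003]]
```

>>> arm_command(xyz=[[2, 1.2, -1.4], [0, 0, 0], [0, 0, 0], [0, 0, 0], [0, 0, 0], [0, 0, 0], [0, 0, 0], [0, 0, 0]], dr=[[0, 0.004, 0.002], [0, 0, 0], [0, 0, 0], [0, 0, 0], [0, 0, 0], [0, 0, 0], [0, 0, 0], [0, 0, 0]], claw=[1, -1, -1, -1, -1, -1, -1, -1])

```text
t: 3.87
ee_pos: [567.5, -281.9, 47.8]
orientation: [[0.0, -0.0, 1.0], [-0.001, 1.0, 0.0], [-1.0, -0.001, 0.0]]
force: [-0.2, -0.4, 0.2]
width: 44.6
```

```bash
python3 plan.py 567.3 -281.8 140 90 16
```

```text
t 3.87 pos [ 567.5 -281.9   47.8] yaw 90.02 xdown [ 0.    -0.001 -1.   ] F [-0.2 -0.4  0.2] w 44.6 j6 -119 n 6
xyz [[-15.4, 0.0, -0.0], [-15.4, 0.0, -0.0], [-15.4, 0.0, -0.0], [-15.4, 0.0, -0.0], [-15.4, 0.0, -0.0], [-15.4, 0.0, -0.0]] 
dr [[0.0, 0.0, 0.0], [0.0, 0.0, 0.0], [0.0, 0.0, 0.0], [0.0, 0.0, 0.0], [0.0, 0.0, 0.0], [0.0, 0.0, 0.0]]
```

No drift while holding. Keep closing.

>>> arm_command(xyz=[[0, 0, 0], [0, 0, 0], [0, 0, 0], [0, 0, 0], [0, 0, 0], [0, 0, 0], [0, 0, 0]], dr=[[0, 0, 0], [0, 0, 0], [0, 0, 0], [0, 0, 0], [0, 0, 0], [0, 0, 0], [0, 0, 0]], claw=[-1, -1, -1, -1, -1, -1, -1])

```text
t: 4.45
ee_pos: [567.7, -282.0, 48.2]
orientation: [[0.001, -0.0, 1.0], [-0.001, 1.0, 0.0], [-1.0, -0.001, 0.001]]
force: [0.5, -0.4, 0.2]
width: 17.2
```

>>> arm_command(xyz=[[-5, 0, 0], [-12, 0, 0], [-18, 0, 0], [-20, 0, 0], [-15, 0, 0], [-8, 0, 0], [-3, 0, 0]], dr=[[0, 0, 0], [0, 0, 0], [0, 0, 0], [0, 0, 0], [0, 0, 0], [0, 0, 0], [0, 0, 0]], claw=[-1, -1, -1, -1, -1, -1, -1])

```text
t: 5.03
ee_pos: [567.2, -282.0, 135.3]
orientation: [[0.0, -0.0, 1.0], [-0.001, 1.0, 0.0], [-1.0, -0.001, 0.0]]
force: [0.1, -0.3, 0.8]
width: 17.5
```

```bash
python3 plan.py 503.5 -99.5 125 72 38; python3 - <<'E'
from cell import *
import cv2
c=camera("wrist"); cv2.imwrite("pics/w3.png",c["frame"][:,:,::-1])
E
```

```text
t 5.03 pos [ 567.2 -282.   135.3] yaw 90.0 xdown [ 0.    -0.001 -1.   ] F [ 0.1 -0.3  0.8] w 17.5 j6 -119 n 6
xyz [[1.7, 30.4, -10.6], [1.7, 29.8, -12.2], [1.7, 29.1, -13.7], [1.7, 28.4, -15.2], [1.7, 27.5, -16.7], [1.7, 26.6, -18.1]] 
dr [[0.052, 0.0, 0.0], [0.052, 0.0, 0.0], [0.052, 0.0, 0.0], [0.052, 0.0, 0.0], [0.052, 0.0, 0.0], [0.052, 0.0, 0.0]]
```

View pics/w3.png

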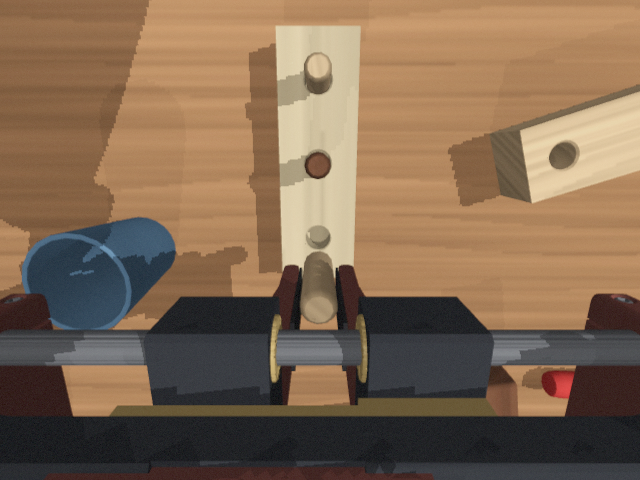

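Dowel held upright. Moving above the near bore.

>>> arm_command(xyz=[[2, 25, -9], [2, 31, -11], [2, 31, -11], [2, 31, -11], [1, 31, -11], [0, 20, -7], [0, 8, -3], [0, 0, 0]], dr=[[0, 0, 0], [0, 0, 0], [0, 0, 0], [0, 0, 0], [0, 0, 0], [0, 0, 0], [0, 0, 0], [0, 0, 0]], claw=[-1, -1, -1, -1, -1, -1, -1, -1])

```text
t: 5.75
ee_pos: [499.3, -99.1, 119.6]
orientation: [[-0.006, 0.003, 1.0], [0.0, 1.0, -0.003], [-1.0, 0.0, -0.006]]
force: [0.8, -1.0, -0.6]
width: 17.3
```

```bash
python3 plan.py 503.5 -100 105 90 16
```

```text
t 5.75 pos [499.3 -99.1 119.6] yaw 89.8 xdown [-0.006  0.    -1.   ] F [ 0.8 -1.  -0.6] w 17.3 j6 -105 n 1
xyz [[14.6, -0.9, 4.3]] 
dr [[-0.003, -0.006, -0.0]]
```

>>> arm_command(xyz=[[6, -0.5, 2.5], [5, -0.5, 2], [2, 0, 0], [0, 0, 0]], dr=[[-0.003, -0.005, 0], [0, -0.003, 0], [0, 0, 0], [0, 0, 0]], claw=[-1, -1, -1, -1])

```text
t: 6.08
ee_pos: [505.0, -103.2, 104.3]
orientation: [[0.002, 0.002, 1.0], [-0.001, 1.0, -0.002], [-1.0, -0.001, 0.002]]
force: [-0.8, 0.1, -0.5]
width: 17.2
```

```bash
python3 plan.py 503.5 -100 105 90 16; python3 - <<'E'
from cell import *
import cv2,pickle
from h import *
for n in ["wrist","scene","top"]:
    c=camera(n); cv2.imwrite(f"pics/{n}4.png",c["frame"][:,:,::-1]); pickle.dump(c,open(n+"4.pkl","wb"))
    p=np.array(observe()["ee_pos"])
    print(n,"bore",proj(c,[[503.7,-99.3,45]]).round(1),"dowel bottom",proj(c,[p+[0,0,-38]]).round(1),p.round(1))
s=cv2.imread("pics/scene4.png")
cv2.imwrite("pics/z6.png",cv2.resize(s[190:310,220:340],None,fx=5,fy=5,interpolation=cv2.INTER_CUBIC))
E
```

```text
t 6.08 pos [ 505.  -103.2  104.3] yaw 89.9 xdown [ 0.002 -0.001 -1.   ] F [-0.8  0.1 -0.5] w 17.2 j6 -105 n 1
xyz [[-0.7, 3.2, -1.5]] 
dr [[-0.002, 0.002, 0.001]]
wrist bore [[323.6 249.5]] dowel bottom [[317.9 261.3]] [ 504.9 -103.2  104.3]
scene bore [[273.2 268.3]] dowel bottom [[271.8 262.7]] [ 505.  -103.1  104.7]
top bore [[344.7 246. ]] dowel bottom [[346.8 245.1]] [ 505.1 -102.9  105.2]
```

View pics/wrist4.png

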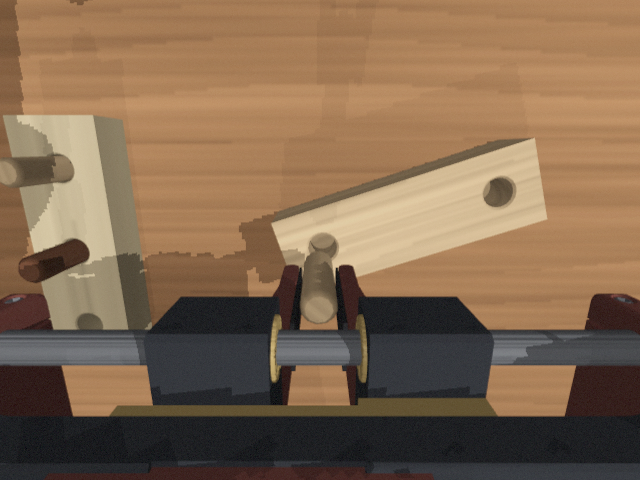

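View pics/z6.png

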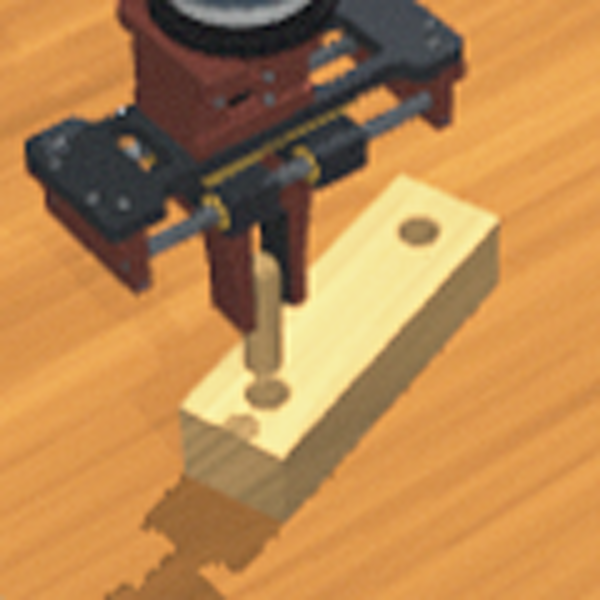

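The bore shows at (323.5,246.5) in the wrist view and (273.3,268.5) in the scene view, in line with predictions. Aligning and then lowering.

>>> arm_command(xyz=[[4, 3.2, -1.5], [5, 0, 0], [4, 0, 0], [2, 0, 0], [0, 0, 0]], dr=[[-0.002, 0.002, 0.001], [0, 0, 0], [0, 0, 0], [0, 0, 0], [0, 0, 0]], claw=[-1, -1, -1, -1, -1])

```text
t: 6.65
ee_pos: [503.9, -100.3, 89.0]
orientation: [[0.001, 0.001, 1.0], [-0.0, 1.0, -0.001], [-1.0, -0.0, 0.001]]
force: [0.3, 0.1, -0.0]
width: 17.2
```

```bash
python3 plan.py 503.4 -100 84 90 16; python3 - <<'E'
from cell import *
import cv2
from h import *
for n in ["wrist","scene"]:
    c=camera(n); cv2.imwrite(f"pics/{n}5.png",c["frame"][:,:,::-1])
s=cv2.imread("pics/scene5.png");w=cv2.imread("pics/wrist5.png")
a=cv2.resize(s[240:300,240:300],None,fx=6.667,fy=6.667,interpolation=cv2.INTER_CUBIC)
b=cv2.resize(w[200:300,270:370],None,fx=4,fy=4,interpolation=cv2.INTER_CUBIC)
cv2.imwrite("pics/z7.png",np.hstack([a,b]))
E
```

```text
t 6.65 pos [ 503.9 -100.3   89. ] yaw 89.97 xdown [ 0.001 -0.    -1.   ] F [ 0.3  0.1 -0. ] w 17.2 j6 -105 n 1
xyz [[5.0, 0.3, -0.5]] 
dr [[-0.001, 0.001, 0.0]]
```

View pics/z7.png

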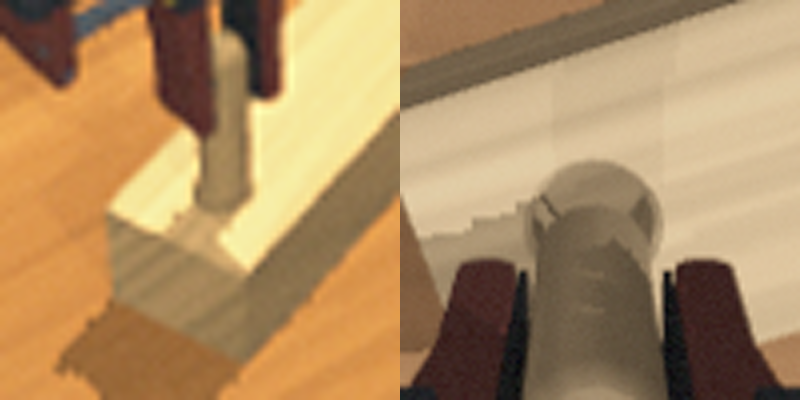

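Dowel and bore are within about 0.5 mm sideways. Lowering into the bore, watching force.

>>> arm_command(xyz=[[4, 0.5, -0.4], [3, 0, 0], [3, 0, 0], [3, 0, 0]], dr=[[0, 0, 0], [0, 0, 0], [0, 0, 0], [0, 0, 0]], claw=[-1, -1, -1, -1])

```text
t: 7.08
ee_pos: [504.4, -100.1, 78.3]
orientation: [[0.005, 0.0, 1.0], [-0.002, 1.0, -0.0], [-1.0, -0.002, 0.005]]
force: [-1.4, -0.9, 1.3]
width: 16.8
```

>>> arm_command(xyz=[[3, 0, -1], [3, 0, -0.5], [4, 0, 0], [4, 0, 0]], dr=[[0, 0.004, 0.002], [0, 0.002, 0], [0, 0, 0], [0, 0, 0]], claw=[-1, -1, -1, -1])

```text
t: 7.42
ee_pos: [503.0, -100.2, 63.2]
orientation: [[-0.001, 0.0, 1.0], [0.0, 1.0, -0.0], [-1.0, 0.0, -0.001]]
force: [-0.6, -0.4, -0.7]
width: 17.3
```

Sliding in well (20 mm deep). Home expected at about z=51.

>>> arm_command(xyz=[[4, 0, 0], [4, 0, 0], [2, 0, 0], [1, 0, 0]], dr=[[0, 0, 0], [0, 0, 0], [0, 0, 0], [0, 0, 0]], claw=[-1, -1, -1, -1])

```text
t: 7.75
ee_pos: [502.9, -100.0, 51.0]
orientation: [[-0.001, 0.0, 1.0], [0.001, 1.0, -0.0], [-1.0, 0.001, -0.001]]
force: [-3.4, 1.1, 13.1]
width: 17.3
```

Bottomed at z=51 with 13 N up. Release.

>>> arm_command(xyz=[[-0.5, 0, 0], [0, 0, 0], [0, 0, 0], [0, 0, 0], [0, 0, 0], [0, 0, 0], [0, 0, 0], [0, 0, 0]], dr=[[0, 0, 0], [0, 0, 0], [0, 0, 0], [0, 0, 0], [0, 0, 0], [0, 0, 0], [0, 0, 0], [0, 0, 0]], claw=[-0.5, 0, 0, 0, 0, 0, 0, 0])

```text
t: 8.42
ee_pos: [502.9, -99.9, 50.8]
orientation: [[-0.001, 0.0, 1.0], [0.001, 1.0, -0.0], [-1.0, 0.001, -0.001]]
force: [-0.5, 0.1, 0.1]
width: 44.1
```

```bash
python3 plan.py 503.4 -100 140 90 16
```

```text
t 8.42 pos [502.9 -99.9  50.8] yaw 89.99 xdown [-0.001  0.001 -1.   ] F [-0.5  0.1  0.1] w 44.1 j6 -105 n 6
xyz [[-14.9, -0.0, 0.1], [-14.9, -0.0, 0.1], [-14.9, -0.0, 0.1], [-14.9, -0.0, 0.1], [-14.9, -0.0, 0.1], [-14.9, -0.0, 0.1]] 
dr [[-0.0, -0.0, -0.0], [-0.0, -0.0, -0.0], [-0.0, -0.0, -0.0], [-0.0, -0.0, -0.0], [-0.0, -0.0, -0.0], [-0.0, -0.0, -0.0]]
```

>>> arm_command(xyz=[[-6, 0, 0], [-14, 0, 0], [-20, 0, 0], [-20, 0, 0], [-15, 0, 0], [-8, 0, 0], [0, 0, 0]], dr=[[0, 0, 0], [0, 0, 0], [0, 0, 0], [0, 0, 0], [0, 0, 0], [0, 0, 0], [0, 0, 0]], claw=[0, 0, 0, 0.3, 0.5, 0.5, 0.5])

```text
t: 9.0
ee_pos: [501.9, -99.7, 137.7]
orientation: [[-0.004, 0.0, 1.0], [0.002, 1.0, -0.0], [-1.0, 0.002, -0.004]]
force: [0.2, -0.6, 0.5]
width: 64.3
```

```bash
python3 plan.py 449 -281.6 115 90 35; python3 - <<'E'
from cell import *
import cv2
from h import *
for n in ["wrist","scene"]:
    c=camera(n); cv2.imwrite(f"pics/{n}6.png",c["frame"][:,:,::-1])
    print(proj(c,[[503.7,-99.3,77],[503.7,-99.3,45]]).round(1))
s=cv2.imread("pics/scene6.png");w=cv2.imread("pics/wrist6.png")
a=cv2.resize(s[220:320,160:320],None,fx=4,fy=4,interpolation=cv2.INTER_CUBIC)
cv2.imwrite("pics/z8.png",a)
E
```

```text
t 9.0 pos [501.9 -99.7 137.7] yaw 89.98 xdown [-0.004  0.002 -1.   ] F [ 0.2 -0.6  0.5] w 64.3 j6 -105 n 6
xyz [[3.8, -30.3, -8.8], [3.8, -30.3, -8.8], [3.8, -30.3, -8.8], [3.8, -30.3, -8.8], [3.8, -30.3, -8.8], [3.8, -30.3, -8.8]] 
dr [[-0.0, -0.001, -0.0], [-0.0, -0.001, -0.0], [-0.0, -0.001, -0.0], [-0.0, -0.001, -0.0], [-0.0, -0.001, -0.0], [-0.0, -0.001, -0.0]]
[[318.4 253.6]
 [318.4 241.6]]
[[272.6 258.3]
 [273.2 268.3]]
```

View pics/z8.png

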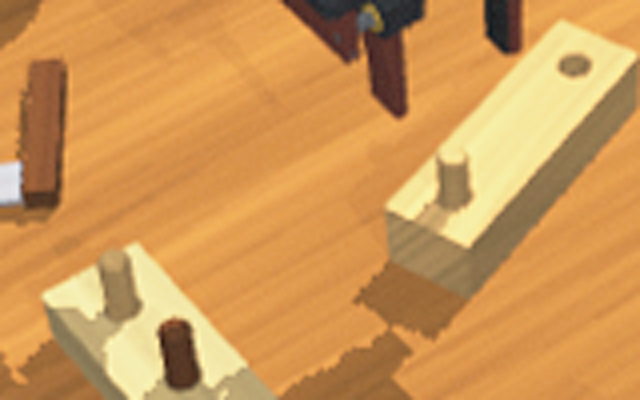

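View pics/wrist6.png

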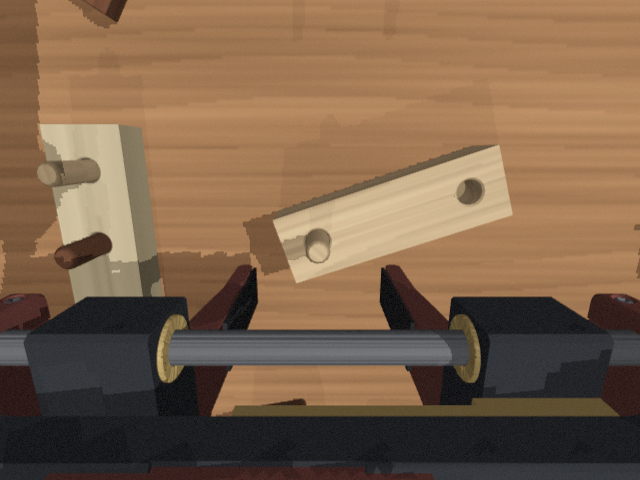

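The first dowel is home: its top shows at (273.2,258.4) against (272.6,258.3) expected. Now the second.

>>> arm_command(xyz=[[3, -25, -7], [3, -31, -9], [4, -31, -9], [4, -31, -9], [4, -31, -9], [2, -20, -6], [1, -8, -2], [0, 0, 0]], dr=[[0, -0.001, 0], [0, -0.001, 0], [0, -0.001, 0], [0, -0.001, 0], [0, 0, 0], [0, 0, 0], [0, 0, 0], [0, 0, 0]], claw=[0.5, 0.5, 0.5, 0.5, 0.5, 0.5, 0.5, 0.5])

```text
t: 9.77
ee_pos: [444.5, -279.6, 101.3]
orientation: [[-0.016, -0.005, 1.0], [0.011, 1.0, 0.005], [-1.0, 0.012, -0.016]]
force: [-0.2, 0.2, -0.4]
width: 65.9
```

```bash
python3 plan.py 449 -281.4 90 90 16
```

```text
t 9.77 pos [ 444.5 -279.6  101.3] yaw 90.27 xdown [-0.016  0.011 -1.   ] F [-0.2  0.2 -0.4] w 65.9 j6 -126 n 1
xyz [[11.3, -1.9, 4.7]] 
dr [[0.005, -0.016, -0.012]]
```

>>> arm_command(xyz=[[4, -1.5, 2.5], [4, -0.5, 2.2], [1, 0, 0.3], [0, 0, 0]], dr=[[0.005, -0.01, -0.007], [0, -0.006, -0.005], [0, 0, 0], [0, 0, 0]], claw=[0.5, 0.5, 0.5, 0.5])

```text
t: 10.1
ee_pos: [450.5, -278.0, 89.3]
orientation: [[0.0, -0.001, 1.0], [0.002, 1.0, 0.001], [-1.0, 0.002, 0.0]]
force: [-0.3, 0.5, -0.2]
width: 65.8
```

```bash
python3 plan.py 449 -281.4 48 90 16; python3 - <<'E'
from cell import *
import cv2
from h import *
c=camera("wrist"); cv2.imwrite("pics/w7.png",c["frame"][:,:,::-1]); print(observe()["ee_pos"],proj(c,[[449.4,-280.6,74],[509,-280.7,74]]).round(1))
E
```

```text
t 10.1 pos [ 450.5 -278.    89.3] yaw 90.07 xdown [ 0.     0.002 -1.   ] F [-0.3  0.5 -0.2] w 65.8 j6 -125 n 3
xyz [[13.8, -1.2, -0.5], [13.8, -1.2, -0.5], [13.8, -1.1, -0.5]] 
dr [[0.0, 0.0, -0.001], [0.0, 0.0, -0.001], [0.0, 0.0, -0.001]]
[ 450.59950668 -277.88690405   89.41051132] [[313.3 272.6]
 [313.4 363.4]]
```

View pics/w7.png

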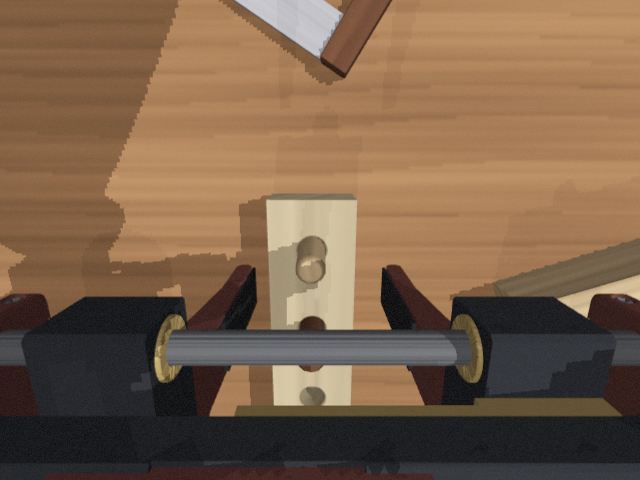

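Dowel top at (311,270), the same small bias as before. Descending.

>>> arm_command(xyz=[[10, -1.5, -0.7], [12, -1.2, -0.5], [10, -0.8, -0.3], [6, 0, 0], [2, 0, 0], [0, 0, 0]], dr=[[0, 0, 0], [0, 0, 0], [0, 0, 0], [0, 0, 0], [0, 0, 0], [0, 0, 0]], claw=[0.5, 0.5, 0.5, 0.5, 0.5, 0.5])

```text
t: 10.65
ee_pos: [449.7, -279.5, 44.9]
orientation: [[0.0, -0.005, 1.0], [0.002, 1.0, 0.005], [-1.0, 0.002, 0.0]]
force: [0.3, -0.9, 0.3]
width: 66.0
```

```bash
python3 plan.py 449 -281.4 48 90 16
```

```text
t 10.65 pos [ 449.7 -279.5   44.9] yaw 90.29 xdown [ 0.     0.002 -1.   ] F [ 0.3 -0.9  0.3] w 66.0 j6 -126 n 1
xyz [[-3.1, -1.9, -0.7]] 
dr [[0.005, 0.0, -0.002]]
```

>>> arm_command(xyz=[[-3.3, -1.9, -0.6], [0, 0, 0], [0, 0, 0], [0, 0, 0], [0, 0, 0], [0, 0, 0], [0, 0, 0], [0, 0, 0]], dr=[[0.005, 0, -0.002], [0, 0, 0], [0, 0, 0], [0, 0, 0], [0, 0, 0], [0, 0, 0], [0, 0, 0], [0, 0, 0]], claw=[0.5, -1, -1, -1, -1, -1, -1, -1])

```text
t: 11.32
ee_pos: [449.7, -282.5, 50.4]
orientation: [[0.002, 0.001, 1.0], [-0.002, 1.0, -0.001], [-1.0, -0.002, 0.002]]
force: [0.3, 0.4, -0.1]
width: 22.9
```

>>> arm_command(xyz=[[0, 0, 0], [0, 0, 0], [0, 0, 0], [0, 0, 0]], dr=[[0, 0, 0], [0, 0, 0], [0, 0, 0], [0, 0, 0]], claw=[-1, -1, -1, -1])

```text
t: 11.65
ee_pos: [449.8, -282.5, 50.5]
orientation: [[0.003, 0.001, 1.0], [-0.002, 1.0, -0.001], [-1.0, -0.002, 0.003]]
force: [-0.2, 0.6, -0.0]
width: 17.1
```

>>> arm_command(xyz=[[-5, 0, 0], [-12, 0, 0], [-18, 0, 0], [-20, 0, 0], [-18, 0, 0], [-10, 0, 0], [-3, 0, 0]], dr=[[0, 0, 0], [0, 0, 0], [0, 0, 0], [0, 0, 0], [0, 0, 0], [0, 0, 0], [0, 0, 0]], claw=[-1, -1, -1, -1, -1, -1, -1])

```text
t: 12.23
ee_pos: [449.1, -282.1, 142.8]
orientation: [[0.002, 0.001, 1.0], [-0.001, 1.0, -0.001], [-1.0, -0.001, 0.002]]
force: [-0.4, 0.0, -0.3]
width: 17.0
```

```bash
python3 plan.py 464.8 17.8 135 90 36
```

```text
t 12.23 pos [ 449.1 -282.1  142.8] yaw 89.94 xdown [ 0.002 -0.001 -1.   ] F [-0.4  0.  -0.3] w 17.0 j6 -126 n 9
xyz [[0.8, 33.3, 1.7], [0.8, 33.3, 1.7], [0.8, 33.3, 1.7], [0.8, 33.3, 1.7], [0.8, 33.3, 1.7], [0.9, 33.3, 1.7], [0.9, 33.3, 1.7], [0.9, 33.3, 1.7]] 
dr [[-0.0, 0.0, 0.0], [-0.0, 0.0, 0.0], [-0.0, 0.0, 0.0], [-0.0, 0.0, 0.0], [-0.0, 0.0, 0.0], [-0.0, 0.0, 0.0], [-0.0, 0.0, 0.0], [-0.0, 0.0, 0.0]]
xyz [[0.9, 33.3, 1.7]] 
dr [[-0.0, 0.0, 0.0]]
```

>>> arm_command(xyz=[[0, 28, 1.5], [0, 37, 2], [0, 37, 2], [0, 37, 2], [0, 37, 2], [0, 37, 2], [0, 37, 2], [0, 25, 1]], dr=[[0, 0, 0], [0, 0, 0], [0, 0, 0], [0, 0, 0], [0, 0, 0], [0, 0, 0], [0, 0, 0], [0, 0, 0]], claw=[-1, -1, -1, -1, -1, -1, -1, -1])

```text
t: 12.9
ee_pos: [463.9, -2.1, 142.5]
orientation: [[0.004, 0.013, 1.0], [-0.004, 1.0, -0.013], [-1.0, -0.004, 0.004]]
force: [-0.0, 0.2, -0.3]
width: 17.0
```

>>> arm_command(xyz=[[0, 12, 0.5], [0, 0, 0], [0, 0, 0]], dr=[[0, 0, 0], [0, 0, 0], [0, 0, 0]], claw=[-1, -1, -1])

```text
t: 13.15
ee_pos: [463.6, 15.9, 141.7]
orientation: [[0.002, 0.005, 1.0], [-0.003, 1.0, -0.005], [-1.0, -0.003, 0.002]]
force: [-0.9, 0.1, 0.7]
width: 17.2
```

```bash
python3 plan.py 464.8 17.8 105 90 16
```

```text
t 13.15 pos [463.6  15.9 141.7] yaw 89.73 xdown [ 0.002 -0.003 -1.   ] F [-0.9  0.1  0.7] w 17.2 j6 -92 n 3
xyz [[12.2, 0.7, 0.4], [12.2, 0.6, 0.4], [12.2, 0.6, 0.4]] 
dr [[-0.002, 0.001, 0.001], [-0.002, 0.001, 0.001], [-0.002, 0.001, 0.001]]
```

>>> arm_command(xyz=[[12, 0.8, 0.4], [15, 0.6, 0.4], [12, 0.4, 0.3], [6, 0, 0], [2, 0, 0], [0, 0, 0]], dr=[[-0.003, 0.002, 0.002], [-0.002, 0, 0], [0, 0, 0], [0, 0, 0], [0, 0, 0], [0, 0, 0]], claw=[-1, -1, -1, -1, -1, -1])

```text
t: 13.65
ee_pos: [464.2, 12.5, 88.9]
orientation: [[-0.003, 0.006, 1.0], [-0.002, 1.0, -0.006], [-1.0, -0.002, -0.003]]
force: [0.1, -0.3, 0.6]
width: 17.1
```

```bash
python3 plan.py 464.8 17.8 87 90 16; python3 - <<'E'
from cell import *
import cv2
from h import *
for n in ["wrist","scene"]:
    c=camera(n); cv2.imwrite(f"pics/{n}9.png",c["frame"][:,:,::-1]); print(proj(c,[[464.9,18.5,45]]))
s=cv2.imread("pics/scene9.png");w=cv2.imread("pics/wrist9.png")
a=cv2.resize(s[200:260,270:330],None,fx=6.667,fy=6.667,interpolation=cv2.INTER_CUBIC)
b=cv2.resize(w[200:300,270:370],None,fx=4,fy=4,interpolation=cv2.INTER_CUBIC)
cv2.imwrite("pics/z9.png",np.hstack([a,b]))
E
```

```text
t 13.65 pos [464.2  12.5  88.9] yaw 89.68 xdown [-0.003 -0.002 -1.   ] F [ 0.1 -0.3  0.6] w 17.1 j6 -92 n 1
xyz [[1.9, 5.3, 0.6]] 
dr [[-0.006, -0.003, 0.002]]
[[327.20962048 259.56249058]]
[[303.30112848 235.7113563 ]]
```

View pics/z9.png

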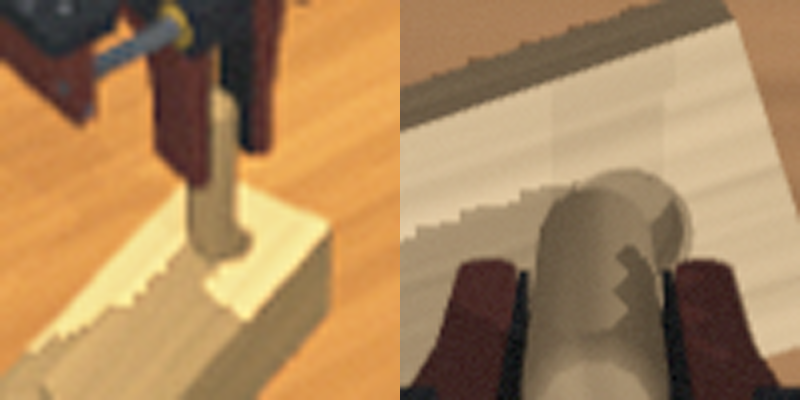

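The bore is 5 mm to the +y side, as computed. Shifting over, then checking.

>>> arm_command(xyz=[[-1, 3, 0.4], [0, 2.2, 0.2], [0, 0, 0], [0, 0, 0]], dr=[[-0.006, -0.003, 0.002], [0, 0, 0], [0, 0, 0], [0, 0, 0]], claw=[-1, -1, -1, -1])

```text
t: 14.08
ee_pos: [466.6, 18.2, 93.5]
orientation: [[0.006, -0.001, 1.0], [0.0, 1.0, 0.001], [-1.0, 0.0, 0.006]]
force: [-0.3, 0.6, 0.0]
width: 17.5
```

```bash
python3 plan.py 464.8 17.8 87 90 16; python3 - <<'E'
from cell import *
import cv2
from h import *
for n in ["wrist","scene"]:
    c=camera(n); cv2.imwrite(f"pics/{n}10.png",c["frame"][:,:,::-1])
s=cv2.imread("pics/scene10.png");w=cv2.imread("pics/wrist10.png")
a=cv2.resize(s[200:260,270:330],None,fx=6.667,fy=6.667,interpolation=cv2.INTER_CUBIC)
b=cv2.resize(w[200:300,270:370],None,fx=4,fy=4,interpolation=cv2.INTER_CUBIC)
cv2.imwrite("pics/z10.png",np.hstack([a,b]))
E
```

```text
t 14.08 pos [466.6  18.2  93.5] yaw 90.05 xdown [ 0.006  0.    -1.   ] F [-0.3  0.6  0. ] w 17.5 j6 -92 n 1
xyz [[6.5, -0.4, -1.8]] 
dr [[0.001, 0.006, -0.0]]
```

View pics/z10.png

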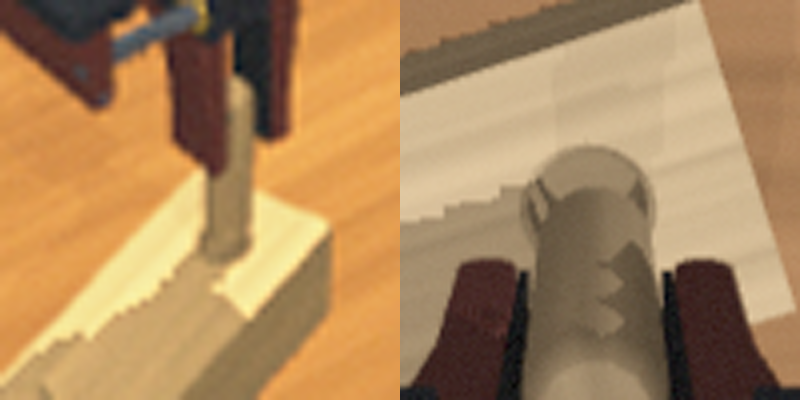

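>>> arm_command(xyz=[[3, -0.8, -1.8], [3, 0, 0], [2, 0, 0], [0, 0, 0]], dr=[[0, 0.006, 0], [0, 0, 0], [0, 0, 0], [0, 0, 0]], claw=[-1, -1, -1, -1])

```text
t: 14.52
ee_pos: [464.7, 17.4, 84.8]
orientation: [[-0.0, -0.001, 1.0], [-0.0, 1.0, 0.001], [-1.0, 0.0, -0.0]]
force: [-0.5, 0.2, 0.4]
width: 16.9
```

>>> arm_command(xyz=[[3, 0, 0], [3, 0, 0], [3, 0, 0], [3, 0, 0]], dr=[[0, 0, 0], [0, 0, 0], [0, 0, 0], [0, 0, 0]], claw=[-1, -1, -1, -1])

```text
t: 14.85
ee_pos: [464.7, 17.3, 71.8]
orientation: [[-0.0, -0.001, 1.0], [-0.0, 1.0, 0.001], [-1.0, -0.0, -0.0]]
force: [0.4, -0.3, -0.2]
width: 17.3
```

In by about 13 mm with no force. Home expected at z≈53.5.

>>> arm_command(xyz=[[4, 0, 0], [4, 0, 0], [4, 0, 0], [2, 0, 0], [1.5, 0, 0]], dr=[[0, 0, 0], [0, 0, 0], [0, 0, 0], [0, 0, 0], [0, 0, 0]], claw=[-1, -1, -1, -1, -1])

```text
t: 15.27
ee_pos: [464.4, 17.3, 53.7]
orientation: [[-0.001, -0.001, 1.0], [-0.0, 1.0, 0.001], [-1.0, -0.0, -0.001]]
force: [0.5, 0.5, 0.8]
width: 17.3
```

>>> arm_command(xyz=[[1, 0, 0], [1, 0, 0]], dr=[[0, 0, 0], [0, 0, 0]], claw=[-1, -1])

```text
t: 15.43
ee_pos: [465.1, 17.3, 53.4]
orientation: [[0.001, -0.001, 1.0], [-0.0, 1.0, 0.001], [-1.0, -0.0, 0.001]]
force: [-2.0, -0.1, 6.5]
width: 17.0
```

Bottomed. Release and rise.

>>> arm_command(xyz=[[0, 0, 0], [0, 0, 0], [0, 0, 0], [0, 0, 0], [0, 0, 0], [0, 0, 0]], dr=[[0, 0, 0], [0, 0, 0], [0, 0, 0], [0, 0, 0], [0, 0, 0], [0, 0, 0]], claw=[-0.5, 0, 0, 0, 0, 0])

```text
t: 15.93
ee_pos: [465.4, 17.3, 53.7]
orientation: [[0.002, -0.001, 1.0], [-0.0, 1.0, 0.001], [-1.0, -0.0, 0.002]]
force: [0.3, 0.6, -0.5]
width: 43.8
```

>>> arm_command(xyz=[[-6, 0, 0], [-14, 0, 0], [-20, 0, 0], [-20, 0, 0], [-15, 0, 0], [-8, 0, 0], [0, 0, 0]], dr=[[0, 0, 0], [0, 0, 0], [0, 0, 0], [0, 0, 0], [0, 0, 0], [0, 0, 0], [0, 0, 0]], claw=[0, 0, 0, 0, 1, 1, 1])

```text
t: 16.52
ee_pos: [463.9, 17.3, 140.3]
orientation: [[-0.002, -0.001, 1.0], [0.0, 1.0, 0.001], [-1.0, 0.0, -0.002]]
force: [0.5, -1.1, 0.4]
width: 60.4
```

```bash
python3 plan.py 484 -40.9 110 18.2 30; python3 - <<'E'
from cell import *
import cv2
from h import *
for n in ["wrist","scene"]:
    c=camera(n); cv2.imwrite(f"pics/{n}11.png",c["frame"][:,:,::-1])
    print(proj(c,[[464.9,18.5,77],[503.7,-99.3,77]]).round(1))
s=cv2.imread("pics/scene11.png")
a=cv2.resize(s[210:310,240:340],None,fx=6,fy=6,interpolation=cv2.INTER_CUBIC)
cv2.imwrite("pics/z11.png",a)
E
```

```text
t 16.52 pos [463.9  17.3 140.3] yaw 90.06 xdown [-0.002  0.    -1.   ] F [ 0.5 -1.1  0.4] w 60.4 j6 -92 n 11
xyz [[2.7, -5.3, 1.8], [2.7, -5.1, 2.4], [2.7, -4.7, 3.0], [2.7, -4.4, 3.5], [2.7, -4.0, 4.0], [2.8, -3.5, 4.4], [2.8, -3.0, 4.8], [2.8, -2.4, 5.1]] 
dr [[0.114, -0.0, 0.0], [0.114, -0.0, 0.0], [0.114, -0.0, 0.0], [0.114, -0.0, 0.0], [0.114, -0.0, 0.0], [0.114, -0.0, 0.0], [0.114, -0.0, 0.0], [0.114, -0.0, 0.0]]
xyz [[2.8, -1.8, 5.3], [2.8, -1.2, 5.5], [2.8, -0.6, 5.6]] 
dr [[0.114, -0.0, 0.0], [0.114, -0.0, 0.0], [0.114, -0.0, 0.0]]
[[319.6 251.2]
 [160.8 301.1]]
[[303.3 225.8]
 [272.6 258.3]]
```

View pics/z11.png

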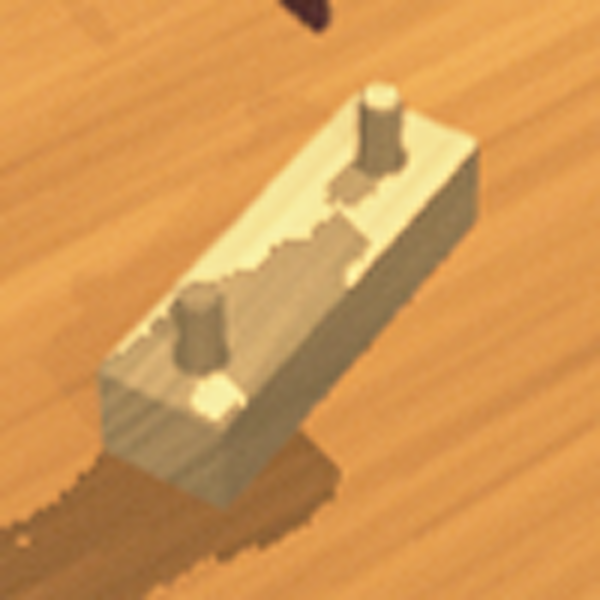

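View pics/wrist11.png

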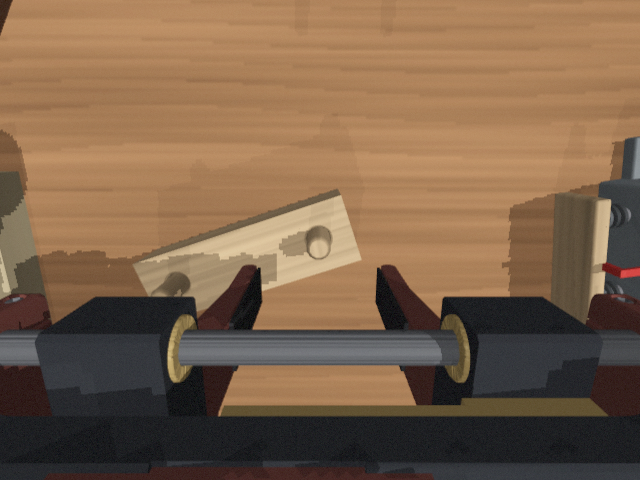

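Both dowels are home: tops at (303.5,226.0) and (273.5,258.8), as predicted within 1 px. Now turning to grip the rail; first the camera's clearance above the dowels.

```bash
python3 - <<'E'
import pickle,numpy as np
c=pickle.load(open("w2.pkl","rb")); T=np.array(c["camera_from_world"]);R=T[:3,:3]
print("cam",(-R.T@T[:3,3]).round(1),"fwd",R[2].round(2)," TCP was 566.5 -285.7 110.4")
E
```

```text
cam [ 498.8 -286.   273.3] fwd [ 0.24  0.   -0.97]  TCP was 566.5 -285.7 110.4
```

>>> arm_command(xyz=[[0, -5.3, 1.8], [0, -5.1, 2.4], [0, -4.7, 3], [0, -4.4, 3.5], [0, -4, 4], [0, -3.5, 4.4], [0, -3, 4.8], [0, -2.4, 5.1]], dr=[[0.114, 0, 0], [0.114, 0, 0], [0.114, 0, 0], [0.114, 0, 0], [0.114, 0, 0], [0.114, 0, 0], [0.114, 0, 0], [0.114, 0, 0]], claw=[1, 1, 1, 1, 1, 1, 1, 1])

```text
t: 17.28
ee_pos: [472.8, -25.7, 125.7]
orientation: [[-0.022, 0.812, 0.583], [0.002, 0.583, -0.813], [-1.0, -0.017, -0.015]]
force: [0.5, -0.0, -0.1]
width: 88.1
```

```bash
python3 plan.py 483.8 -41.1 110 18.2 30
```

```text
t 17.28 pos [472.8 -25.7 125.7] yaw 35.65 xdown [-0.022  0.002 -1.   ] F [ 0.5 -0.  -0.1] w 88.1 j6 -43 n 3
xyz [[5.1, 0.1, 6.4], [5.2, 0.7, 6.3], [5.2, 1.3, 6.2]] 
dr [[0.101, -0.004, 0.006], [0.101, -0.004, 0.006], [0.101, -0.004, 0.006]]
```

>>> arm_command(xyz=[[2, 0.1, 6], [3, 0.7, 5.5], [3, 1.3, 5], [0, 0, 0], [0, 0, 0]], dr=[[0.101, -0.004, 0.006], [0.09, -0.004, 0.006], [0.08, -0.004, 0.006], [0.02, 0, 0], [0, 0, 0]], claw=[1, 1, 1, 1, 1])

```text
t: 17.7
ee_pos: [479.8, -40.1, 108.9]
orientation: [[-0.013, 0.952, 0.306], [0.001, 0.306, -0.952], [-1.0, -0.012, -0.005]]
force: [0.2, 0.0, -0.1]
width: 87.7
```

```bash
python3 plan.py 483.8 -41.1 12 18.2 20; python3 - <<'E'
from cell import *
import cv2
from h import *
for n in ["wrist"]:
    c=camera(n); cv2.imwrite(f"pics/{n}12.png",c["frame"][:,:,::-1])
    print(proj(c,[[464.9,18.5,77],[503.7,-99.3,77]]).round(1))
E
```

```text
t 17.7 pos [479.8 -40.1 108.9] yaw 17.79 xdown [-0.013  0.001 -1.   ] F [ 0.2  0.  -0.1] w 87.7 j6 -27 n 5
xyz [[19.4, 0.9, 0.5], [19.4, 0.9, 0.5], [19.4, 0.8, 0.5], [19.4, 0.8, 0.5], [19.4, 0.7, 0.5]] 
dr [[-0.001, -0.001, 0.002], [-0.001, -0.001, 0.002], [-0.001, -0.001, 0.002], [-0.001, -0.001, 0.002], [-0.001, -0.001, 0.002]]
[[325.7 165.7]
 [326.2 355.3]]
```

View pics/wrist12.png

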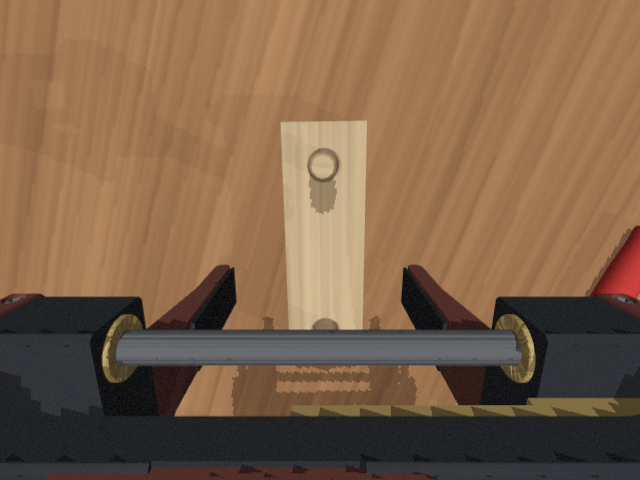

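The rail lies square between the fingers, centreline at about 324 against jaw centre 319; the planned +4 mm covers that. Descending.

>>> arm_command(xyz=[[14, 1, 0.6], [19, 1, 0.6], [19, 1, 0.5], [19, 0.6, 0.4], [13, 0.4, 0.3], [6, 0, 0], [2, 0, 0], [0, 0, 0]], dr=[[-0.002, -0.003, 0.003], [-0.002, -0.003, 0.003], [-0.002, -0.002, 0.002], [-0.001, -0.001, 0.001], [0, 0, 0], [0, 0, 0], [0, 0, 0], [0, 0, 0]], claw=[1, 1, 1, 1, 1, 1, 1, 1])

```text
t: 18.42
ee_pos: [482.9, -39.2, 13.0]
orientation: [[-0.002, 0.944, 0.331], [-0.004, 0.331, -0.944], [-1.0, -0.003, 0.003]]
force: [-0.2, -0.3, 0.1]
width: 88.1
```

```bash
python3 plan.py 483.8 -41.1 11 18.2 20
```

```text
t 18.42 pos [482.9 -39.2  13. ] yaw 19.34 xdown [-0.002 -0.004 -1.   ] F [-0.2 -0.3  0.1] w 88.1 j6 -28 n 1
xyz [[2.0, 0.2, 2.1]] 
dr [[0.02, 0.003, 0.003]]
```

>>> arm_command(xyz=[[1, 0.3, 2], [0, 0, 0], [0, 0, 0], [0, 0, 0], [0, 0, 0], [0, 0, 0], [0, 0, 0], [0, 0, 0]], dr=[[0.02, 0.003, 0.003], [0, 0, 0], [0, 0, 0], [0, 0, 0], [0, 0, 0], [0, 0, 0], [0, 0, 0], [0, 0, 0]], claw=[1, 0.7, 0.4, 0.25, 0.2, -1, -1, -1])

```text
t: 19.08
ee_pos: [486.2, -41.5, 16.3]
orientation: [[0.006, 0.95, 0.312], [-0.001, 0.312, -0.95], [-1.0, 0.005, 0.002]]
force: [1.2, 0.3, -0.7]
width: 56.0
```

```bash
python3 plan.py 483.8 -41.1 11 18.2 20
```

```text
t 19.08 pos [486.2 -41.5  16.3] yaw 18.16 xdown [ 0.006 -0.001 -1.   ] F [ 1.2  0.3 -0.7] w 56.0 j6 -27 n 1
xyz [[5.3, -2.2, -1.1]] 
dr [[-0.001, 0.002, -0.005]]
```

Gripped at 56 mm. Slide and turn −10.4° towards the stop, stopping about 20 mm short.

```bash
python3 plan.py 502.7 127 16 7.74 14
```

```text
t 19.08 pos [486.2 -41.5  16.3] yaw 18.16 xdown [ 0.006 -0.001 -1.   ] F [ 1.2  0.3 -0.7] w 56.0 j6 -27 n 13
xyz [[0.0, 5.2, -11.9], [0.0, 5.1, -12.0], [0.0, 4.9, -12.1], [0.0, 4.7, -12.1], [0.0, 4.6, -12.2], [0.0, 4.4, -12.3], [0.0, 4.2, -12.3], [0.0, 4.1, -12.4]] 
dr [[0.014, 0.0, -0.0], [0.014, 0.0, -0.0], [0.014, 0.0, -0.0], [0.014, 0.0, -0.0], [0.014, 0.0, -0.0], [0.014, 0.0, -0.0], [0.014, 0.0, -0.0], [0.014, 0.0, -0.0]]
xyz [[0.0, 3.9, -12.4], [0.0, 3.7, -12.5], [0.0, 3.5, -12.5], [0.0, 3.4, -12.6], [0.0, 3.2, -12.6]] 
dr [[0.014, 0.0, -0.0], [0.014, 0.0, -0.0], [0.014, 0.0, -0.0], [0.014, 0.0, -0.0], [0.014, 0.0, -0.0]]
```

>>> arm_command(xyz=[[0, 3, -6], [0, 4.5, -10], [0, 4.5, -10], [0, 4.5, -10]], dr=[[0.014, 0, 0], [0.014, 0, 0], [0.014, 0, 0], [0.014, 0, 0]], claw=[-1, -1, -1, -1])

```text
t: 19.42
ee_pos: [491.5, -4.5, 16.4]
orientation: [[0.006, 0.968, 0.253], [-0.005, 0.253, -0.968], [-1.0, 0.004, 0.006]]
force: [0.0, -1.8, 1.5]
width: 55.8
```

```bash
python3 plan.py 502.7 127 16 7.74 14
```

```text
t 19.42 pos [491.5  -4.5  16.4] yaw 14.63 xdown [ 0.006 -0.005 -1.   ] F [ 0.  -1.8  1.5] w 55.8 j6 -19 n 10
xyz [[-0.0, 4.4, -12.4], [-0.0, 4.3, -12.5], [-0.0, 4.1, -12.5], [0.0, 4.0, -12.6], [0.0, 3.8, -12.6], [0.0, 3.7, -12.7], [0.0, 3.5, -12.7], [0.0, 3.3, -12.8]] 
dr [[0.012, 0.001, -0.0], [0.012, 0.001, -0.0], [0.012, 0.001, -0.0], [0.012, 0.001, -0.0], [0.012, 0.001, -0.0], [0.012, 0.001, -0.0], [0.012, 0.001, -0.0], [0.012, 0.001, -0.0]]
xyz [[0.0, 3.2, -12.8], [0.0, 3.0, -12.8]] 
dr [[0.012, 0.001, -0.0], [0.012, 0.001, -0.0]]
```

>>> arm_command(xyz=[[0, 4.4, -12.4], [0, 4.3, -12.5], [0, 4.1, -12.5], [0, 4, -12.6], [0, 3.8, -12.6], [0, 3.2, -11], [0, 2, -7], [0, 0.8, -3]], dr=[[0.014, 0.002, 0], [0.014, 0.002, 0], [0.014, 0.001, 0], [0.014, 0.001, 0], [0.014, 0, 0], [0.014, 0, 0], [0.014, 0, 0], [0.01, 0, 0]], claw=[-1, -1, -1, -1, -1, -1, -1, -1])

```text
t: 20.08
ee_pos: [500.4, 84.9, 16.4]
orientation: [[0.005, 0.99, 0.14], [-0.004, 0.14, -0.99], [-1.0, 0.004, 0.005]]
force: [-1.0, -2.1, 0.0]
width: 55.7
```

```bash
python3 plan.py 502.7 127 16 7.74 14; python3 - <<'E'
from cell import *
import cv2,pickle
for n in ["top","scene"]:
    c=camera(n); cv2.imwrite(f"pics/{n}13.png",c["frame"][:,:,::-1]); pickle.dump(c,open(n+"13.pkl","wb"))
print(observe()["ee_pos"])
s=cv2.imread("pics/scene13.png");a=cv2.imread("pics/top13.png")
cv2.imwrite("pics/z13s.png",cv2.resize(s[140:290,270:450],None,fx=4,fy=4,interpolation=cv2.INTER_CUBIC))
cv2.imwrite("pics/z13t.png",cv2.resize(a[190:310,170:320],None,fx=5,fy=5,interpolation=cv2.INTER_CUBIC))
E
```

```text
t 20.08 pos [500.4  84.9  16.4] yaw 8.03 xdown [ 0.005 -0.004 -1.   ] F [-1.  -2.1  0. ] w 55.7 j6 -2 n 4
xyz [[0.1, 2.0, -10.3], [0.1, 2.0, -10.3], [0.1, 2.0, -10.3], [0.1, 2.0, -10.3]] 
dr [[0.001, 0.001, -0.001], [0.001, 0.001, -0.001], [0.001, 0.001, -0.001], [0.001, 0.001, -0.001]]
[500.44396183  85.08682485  16.35651803]
```

View pics/z13s.png

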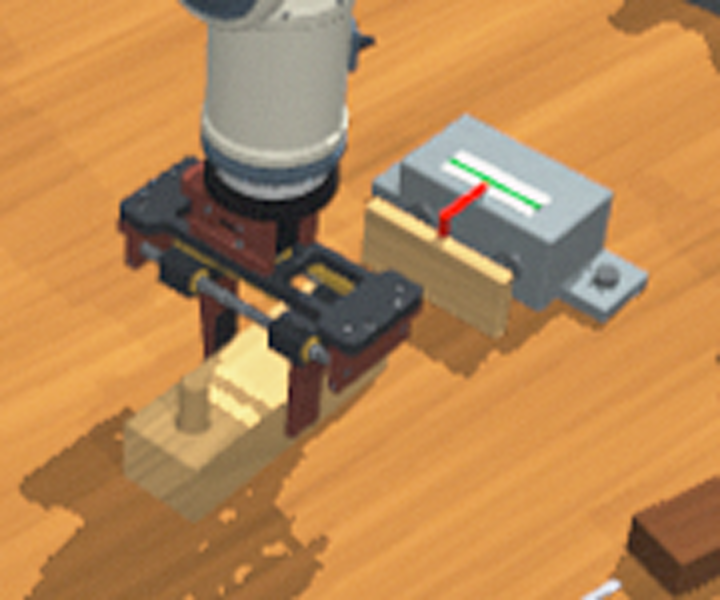

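View pics/z13t.png

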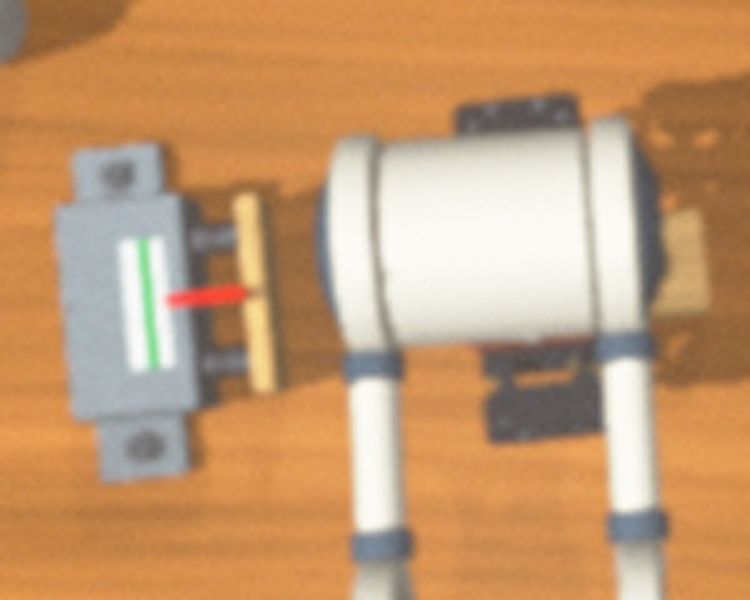

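```bash
python3 - <<'E'
from h import *; import pickle
s=pickle.load(open("scene13.pkl","rb"))
p=[500.9,85.7,np.radians(98.03)]
print(proj(s,place(p,[[-90,28,45],[-90,-28,45],[-62,0,77]])).round(1))
print("obs",[(125/4+270,428/4+140),(196/4+270,471/4+140),(193/4+270,383/4+140)])
q=unproj(s,[(125/4+270,428/4+140),(196/4+270,471/4+140)],45); print(q.round(1), q.mean(0), np.degrees(np.arctan2(*(q[1]-q[0])[[1,0]])))
x=np.array([-.1347,.9909]); y=np.array([-x[1],x[0]])
d=q.mean(0)[:2]-[488.4,238.2]; print("rear end in stop frame: x",d@x,"y",d@y," TCP",(np.array([500.9,85.7])-[488.4,238.2])@x,(np.array([500.9,85.7])-[488.4,238.2])@y)
E
```

```text
[[300.3 245.5]
 [318.3 257.3]
 [317.6 235.1]]
obs [(301.25, 247.0), (319.0, 257.75), (318.25, 235.75)]
[[491.1  -8.8  45. ]
 [543.2   0.9  45. ]] [517.12782266  -3.9199907   45.        ] 10.537069360644344
rear end in stop frame: x -243.78633649967716 y 4.147163271429677  TCP -152.796 8.155499999999998
```

Rail position agrees with the tool within about 2 mm. Advancing to about 10 mm from the plate.

>>> arm_command(xyz=[[0, 2, -7], [0, 2, -11], [0, 2, -11], [0, 2, -10], [0, 1, -8], [0, 0.5, -4]], dr=[[0.002, 0.001, 0], [0.001, 0.001, 0], [0.001, 0.001, 0], [0, 0, 0], [0, 0, 0], [0, 0, 0]], claw=[-1, -1, -1, -1, -1, -1])

```text
t: 20.68
ee_pos: [503.4, 139.0, 16.3]
orientation: [[0.005, 0.991, 0.134], [-0.002, 0.134, -0.991], [-1.0, 0.005, 0.003]]
force: [0.1, -1.8, 0.5]
width: 55.9
```

```bash
python3 plan.py 500.5 145 16 7.74 14; python3 - <<'E'
from cell import *
import cv2,pickle
c=camera("scene"); cv2.imwrite("pics/scene14.png",c["frame"][:,:,::-1])
s=cv2.imread("pics/scene14.png")
cv2.imwrite("pics/z14s.png",cv2.resize(s[150:270,290:440],None,fx=5,fy=5,interpolation=cv2.INTER_CUBIC))
E
```

```text
t 20.68 pos [503.4 139.   16.3] yaw 7.68 xdown [ 0.005 -0.002 -1.   ] F [ 0.1 -1.8  0.5] w 55.9 j6 4 n 1
xyz [[0.3, -2.1, -6.4]] 
dr [[-0.001, 0.003, -0.005]]
```

View pics/z14s.png

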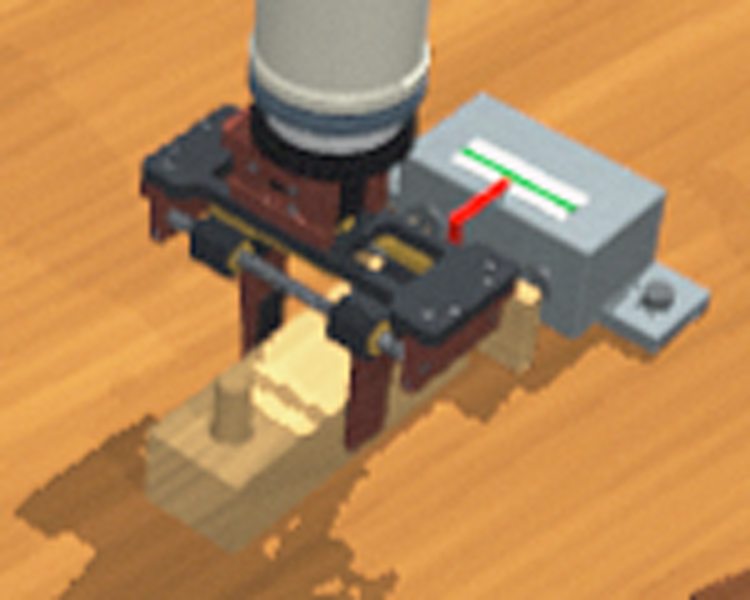

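>>> arm_command(xyz=[[0, -0.5, -3], [0, -0.5, -3], [0, 0, -2]], dr=[[0, 0, -0.002], [0, 0, 0], [0, 0, 0]], claw=[-1, -1, -1])

```text
t: 20.98
ee_pos: [501.3, 148.2, 16.4]
orientation: [[0.003, 0.991, 0.135], [-0.002, 0.135, -0.991], [-1.0, 0.003, 0.003]]
force: [-0.8, -2.3, -0.1]
width: 56.1
```

>>> arm_command(xyz=[[0, 0, -2], [0, 0, -2]], dr=[[0, 0, 0], [0, 0, 0]], claw=[-1, -1])

```text
t: 21.15
ee_pos: [500.9, 151.6, 16.4]
orientation: [[0.003, 0.991, 0.135], [-0.004, 0.135, -0.991], [-1.0, 0.003, 0.004]]
force: [-0.1, -5.4, -0.3]
width: 55.8
```

Contact begun (about 3.5 N of spring). Continue gently.

>>> arm_command(xyz=[[0, 0, -2], [0, 0, -2]], dr=[[0, 0, 0], [0, 0, 0]], claw=[-1, -1])

```text
t: 21.32
ee_pos: [500.5, 153.9, 16.4]
orientation: [[0.004, 0.991, 0.134], [-0.007, 0.134, -0.991], [-1.0, 0.003, 0.007]]
force: [0.8, -6.4, 0.4]
width: 55.7
```

>>> arm_command(xyz=[[0, 0, -2], [0, 0, -1.5]], dr=[[0, 0, 0], [0, 0, 0]], claw=[-1, -1])

```text
t: 21.48
ee_pos: [500.2, 155.2, 16.5]
orientation: [[0.004, 0.991, 0.133], [-0.011, 0.133, -0.991], [-1.0, 0.002, 0.012]]
force: [1.4, -7.4, 1.1]
width: 56.2
```

```bash
python3 - <<'E'
from cell import *
import cv2,numpy as np
c=camera("scene"); cv2.imwrite("pics/scene15.png",c["frame"][:,:,::-1])
c=camera("top"); cv2.imwrite("pics/top15.png",c["frame"][:,:,::-1])
s=cv2.imread("pics/scene15.png");a=cv2.imread("pics/top15.png")
cv2.imwrite("pics/z15.png",np.hstack([cv2.resize(s[150:250,320:420],None,fx=4,fy=4,interpolation=cv2.INTER_CUBIC),cv2.resize(a[210:290,170:250],None,fx=5,fy=5,interpolation=cv2.INTER_CUBIC)]))
print(observe()["ee_pos"],observe()["force"])
E
```

```text
[500.22597149 155.15181634  16.48737862] [ 0.31073853 -7.09360148  1.36479841]
```

View pics/z15.png

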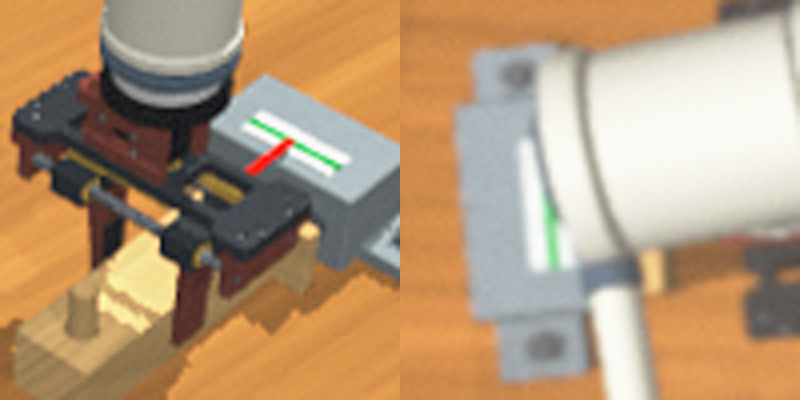

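```bash
python3 plan.py 499.4 161 16.4 7.74 3
```

```text
t 21.58 pos [500.2 155.2  16.5] yaw 7.62 xdown [ 0.004 -0.011 -1.   ] F [ 0.3 -7.1  1.4] w 55.4 j6 6 n 2
xyz [[0.0, -0.0, -3.0], [0.0, -0.0, -3.0]] 
dr [[-0.001, 0.006, -0.001], [-0.001, 0.006, -0.001]]
```

>>> arm_command(xyz=[[0, 0, -2.5], [0, 0, -2.5]], dr=[[-0.001, 0.012, -0.002], [-0.001, 0.008, -0.002]], claw=[-1, -1])

```text
t: 21.75
ee_pos: [500.1, 155.9, 16.4]
orientation: [[-0.002, 0.991, 0.133], [-0.0, 0.133, -0.991], [-1.0, -0.002, -0.0]]
force: [0.4, -11.2, 1.3]
width: 55.6
```

```bash
python3 plan.py 499.4 161 16.4 7.74 3; python3 - <<'E'
from cell import *
import cv2,numpy as np
c=camera("scene"); cv2.imwrite("pics/scene16.png",c["frame"][:,:,::-1])
s=cv2.imread("pics/scene16.png")
cv2.imwrite("pics/z16.png",cv2.resize(s[165:215,360:430],None,fx=8,fy=8,interpolation=cv2.INTER_CUBIC))
print(observe()["ee_pos"],observe()["force"])
E
```

```text
t 21.75 pos [500.1 155.9  16.4] yaw 7.66 xdown [-0.002 -0.    -1.   ] F [  0.4 -11.2   1.3] w 55.6 j6 6 n 2
xyz [[0.0, -0.0, -2.6], [0.0, -0.0, -2.6]] 
dr [[-0.001, -0.0, 0.001], [-0.001, -0.0, 0.001]]
[500.09704588 155.92650823  16.44212235] [-0.78120096 -9.09008247  1.25865324]
```

View pics/z16.png

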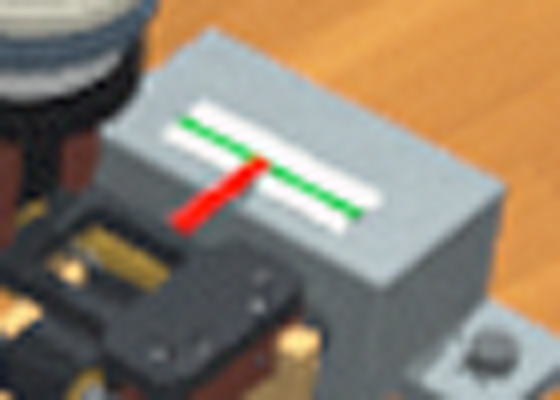

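Pointer tip at about (262,162) in the crop, just reaching the green band. A little more.

>>> arm_command(xyz=[[0, 0, -4], [0, 0, -4]], dr=[[-0.001, 0.004, 0], [-0.001, 0.004, 0]], claw=[-1, -1])

```text
t: 21.97
ee_pos: [499.9, 157.0, 16.5]
orientation: [[-0.003, 0.991, 0.133], [-0.005, 0.133, -0.991], [-1.0, -0.003, 0.004]]
force: [0.3, -14.3, 2.3]
width: 55.7
```

```bash
python3 plan.py 499.4 161 16.4 7.74 3; python3 - <<'E'
from cell import *
import cv2,numpy as np
c=camera("scene"); cv2.imwrite("pics/scene17.png",c["frame"][:,:,::-1])
s=cv2.imread("pics/scene17.png")
cv2.imwrite("pics/z17.png",cv2.resize(s[165:215,360:430],None,fx=8,fy=8,interpolation=cv2.INTER_CUBIC))
print(observe()["ee_pos"],observe()["force"])
E
```

```text
t 21.97 pos [499.9 157.   16.5] yaw 7.62 xdown [-0.003 -0.005 -1.   ] F [  0.3 -14.3   2.3] w 55.7 j6 6 n 2
xyz [[0.0, 0.0, -2.0], [0.0, 0.0, -2.0]] 
dr [[-0.001, 0.002, 0.002], [-0.001, 0.002, 0.002]]
[499.87378894 157.11780932  16.49314281] [  0.53625337 -14.57961625   1.77727257]
```

View pics/z17.png

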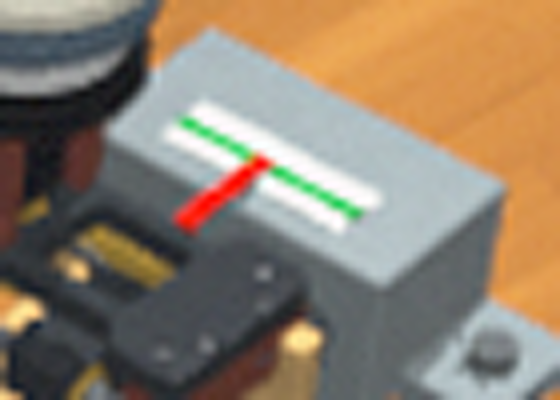

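```bash
python3 - <<'E'
import cv2,numpy as np
from h import *; import pickle
r=[]
for n in ("scene0","scene14","scene16","scene17"):
    s=cv2.imread(f"pics/{n}.png")
    r.append(cv2.resize(s[174:204,376:410],None,fx=11,fy=10,interpolation=cv2.INTER_NEAREST))
cv2.imwrite("pics/z18.png",np.vstack([np.hstack(r[:2]),np.hstack(r[2:])]))
c=pickle.load(open("scene0.pkl","rb"))
p=[488.4,238.2,np.radians(97.74)]
print(proj(c,place(p,[[50,0,62],[60,0,62],[70,0,62]])))
E
```

```text
[[390.3859715  187.7489991 ]
 [392.78978428 185.91495692]
 [395.17697123 184.09359979]]
```

View pics/z18.png

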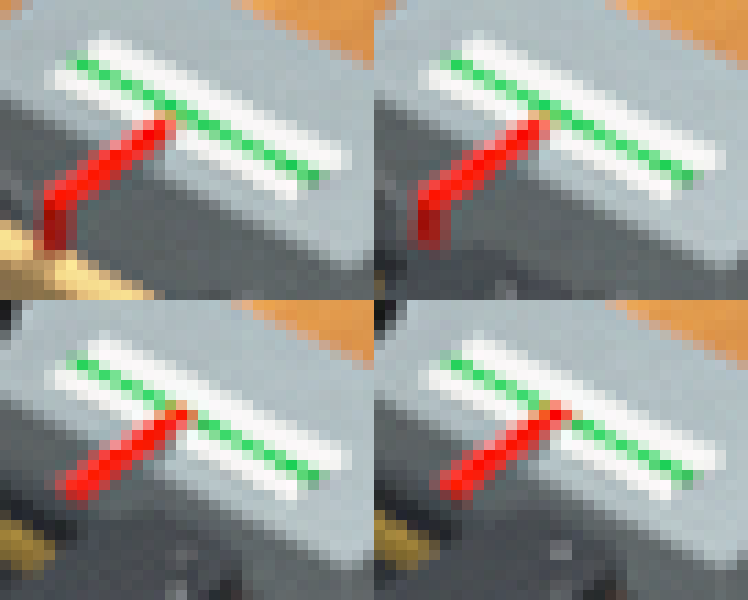

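```bash
cat > ptr.py <<'E'
import cv2,numpy as np
def red(s):
    a=s[168:204,370:410].astype(float); w=a[:,:,2]-np.maximum(a[:,:,1],a[:,:,0]*1.0)  # red over green/blue
    w=np.clip((w-30)/200,0,1); w[a[:,:,2]<190]=0
    n,l,st,ce=cv2.connectedComponentsWithStats((w>0.3).astype(np.uint8))
    k=1+np.argmax(st[1:,4]); m=cv2.dilate((l==k).astype(np.uint8),np.ones((3,3)))
    w=w*m; Y,X=np.mgrid[:36,:40]; return np.array([(w*X).sum(),(w*Y).sum()])/w.sum(), w.sum()
def travel(s):
    c0,_=red(cv2.imread("pics/scene0.png")); c,w=red(s); d=np.array([2.4,-1.83]); return (c-c0)@d/(d@d)*10, w,(c-c0).round(2)
if __name__=="__main__":
    for n in ("scene0","scene4","scene14","scene15","scene16","scene17"): print(n,travel(cv2.imread(f"pics/{n}.png")))
E
python3 ptr.py
```

```text
scene0 (np.float64(0.0), np.float64(26.89), array([0., 0.]))
scene4 (np.float64(-0.08856454508410141), np.float64(29.290000000000003), array([0.04, 0.1 ]))
scene14 (np.float64(-0.014566347444688635), np.float64(28.155), array([0.03, 0.05]))
scene15 (np.float64(7.266142077324522), np.float64(25.735), array([ 1.78, -1.28]))
scene16 (np.float64(7.077332749361559), np.float64(25.415), array([ 1.74, -1.25]))
scene17 (np.float64(8.410611808878631), np.float64(25.25), array([ 2.05, -1.5 ]))
```

Pointer travel measured at 8.4 mm (rest images read about 0). About 1.5 mm more.

>>> arm_command(xyz=[[0, 0, -4.5], [0, 0, -4.5]], dr=[[-0.001, 0.007, 0.002], [-0.001, 0.007, 0.002]], claw=[-1, -1])

```text
t: 22.18
ee_pos: [499.5, 159.4, 16.4]
orientation: [[0.0, 0.991, 0.132], [-0.003, 0.132, -0.991], [-1.0, -0.0, 0.003]]
force: [1.6, -13.4, 1.4]
width: 55.9
```

```bash
python3 plan.py 499.4 161 16.4 7.74 3; cat > chk.py <<'E'
from cell import *
import cv2,sys
from ptr import travel
for i in range(3):
    c=camera("scene"); s=c["frame"][:,:,::-1]; o=observe(); print(travel(s),o["ee_pos"].round(2),o["force"].round(1),round(o["t"],2))
cv2.imwrite(sys.argv[1],s)
E
python3 chk.py pics/scene18.png
```

```text
t 22.18 pos [499.5 159.4  16.4] yaw 7.57 xdown [ 0.    -0.003 -1.   ] F [  1.6 -13.4   1.4] w 55.9 j6 7 n 1
xyz [[0.0, 0.1, -1.6]] 
dr [[-0.003, 0.003, 0.0]]
(np.float64(10.475208732671353), np.float64(25.700000000000003), array([ 2.58, -1.83])) [499.5  159.56  16.42] [  1.8 -13.3   1.6] 22.23
(np.float64(10.447452624153899), np.float64(26.185000000000002), array([ 2.56, -1.84])) [499.52 159.54  16.44] [  0.4 -12.7   1.5] 22.28
(np.float64(10.425996972146594), np.float64(26.41), array([ 2.57, -1.82])) [499.51 159.54  16.43] [  1.8 -12.5   1.3] 22.33
```

Travel is 10.4 mm at about 12.7 N and steady. Checking squareness, centring and dowels while the hold continues.

```bash
python3 chk.py pics/scene19.png; python3 chk.py pics/scene20.png; python3 - <<'E'
import cv2,numpy as np
from cell import *
t=camera("top")["frame"][:,:,::-1]; s=cv2.imread("pics/scene20.png")
cv2.imwrite("pics/top20.png",t)
cv2.imwrite("pics/z20.png",cv2.resize(s[150:260,300:430],None,fx=6,fy=5.4,interpolation=cv2.INTER_CUBIC))
E
```

```text
(np.float64(10.572244567848518), np.float64(26.3), array([ 2.62, -1.83])) [499.48 159.52  16.41] [  0.5 -11.9   0.5] 22.38
(np.float64(10.651491913069442), np.float64(26.03), array([ 2.61, -1.88])) [499.5  159.54  16.41] [  1.5 -12.8   1.1] 22.43
(np.float64(10.173314657935205), np.float64(26.68), array([ 2.51, -1.77])) [499.49 159.54  16.39] [  0.7 -12.5   1.1] 22.48
(np.float64(10.499969382881423), np.float64(25.62), array([ 2.58, -1.84])) [499.51 159.52  16.43] [  1.3 -11.8   1.1] 22.53
(np.float64(10.391212674249372), np.float64(26.43), array([ 2.56, -1.82])) [499.51 159.54  16.42] [  0.8 -12.1   1. ] 22.58
(np.float64(10.426471643875797), np.float64(26.145000000000003), array([ 2.56, -1.84])) [499.49 159.54  16.41] [  1.1 -12.9   1.6] 22.63
```

View pics/z20.png

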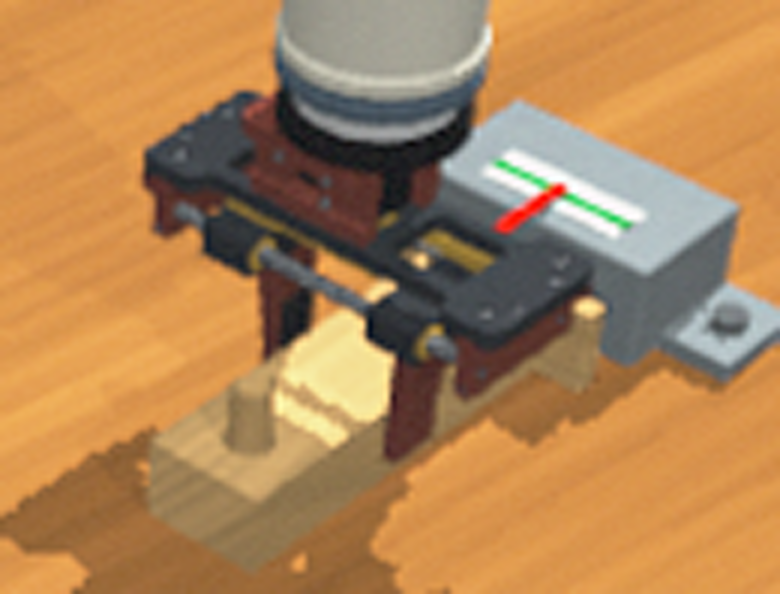

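View pics/top20.png

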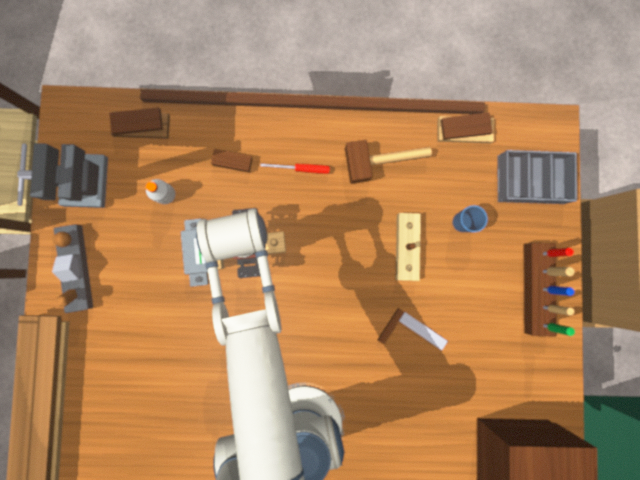

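Other things on the bench look unmoved. One wrist view for squareness against the plate.

```bash
python3 - <<'E'
import cv2
from cell import *
from h import *
c=camera("wrist");cv2.imwrite("pics/w20.png",c["frame"][:,:,::-1])
p=[499.9,160.2,np.radians(97.57)]
print(proj(c,place(p,[[90,28,45],[90,-28,45],[62,0,77]])).round(1))
st=[488.4-1.35,238.2+9.9,np.radians(97.74)]
print(proj(c,place(st,[[0,55,50],[0,-55,50]])).round(1))
E
```

```text
[[245.2  90.6]
 [395.2  90.5]
 [320.6 172.9]]
[[164.2  92.2]
 [470.1  91.2]]
```

View pics/w20.png

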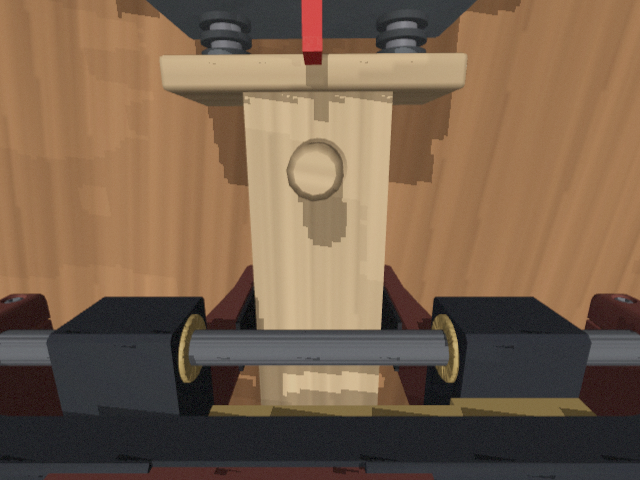

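The rail end spans 244–392 and the plate 162–467, so the rail is centred within about 2 mm and flush and square with the plate. The dowel is home. Handing in.

```bash
python3 - <<'E'
from cell import *
print(sign_off())
o=observe();print(o["t"],o["ee_pos"],o["force"])
E
```

```text
the job is handed in; nothing more can be done
None
the job is handed in; nothing more can be done
```

The job is handed in: both pale dowels are in the rail's bores, and the arm is holding the rail pressed against the sprung stop. `sign_off()` reports no verdict. I handed it in at about 22.7 s of the 72 s allowed.

- **Dowels:** each bottomed out in its bore with light force and was then let go. Afterwards, both tops were within about 1 px of where fully home dowels should appear in the scene camera.
- **Push:** the arm still grips the rail across its width. The pointer read about 10.4 mm, near the middle of the green band. The wrist force held steady at 12–13 N over the last 0.4 s, and the tool did not move.
- **Rail position:** the last wrist picture shows the rail end flush and square on the plate, centred to about 2 mm. The tool stayed at constant height, so the rail should be flat on the bench.
- **Other things:** the dark dowel and the other bench items looked unmoved in the last top picture. I judged that by eye and did not measure it.

Two readings disagreed slightly. The wrist camera read about 1.5 mm off the other two, which I allowed for. A rough corner reading of the rail's angle during the slide was about 2° off the tool's, but the final picture shows it square.

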